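Seat the coffee dripper in its stand and bring the kettle to the pour

TASK

Get a cup of hand-brewed coffee ready to pour: stand the white porcelain dripper (a small open cone with an ear handle, on a wide flange) upright in the hole of the pour-over stand, fully home, without dropping it, and let go of it. Then take the steel kettle by its overhead handle, lift it higher than the tea boxes, carry it level over them and clear of the glasses and everything else, and hold it upright with the tip of its spout centred over the dripper's mouth, about two centimetres above the rim and touching nothing. Finish like that, still holding the kettle up, and leave the mug under the stand and all the other things where they are.

Things in the scene. Friction and masses are not known exactly. Their poses are not given: they have to be found in the camera images.
- stand: pour-over stand, fixed for the run: wooden foot 15 mm thick (x -65 to +85, y -70 to +70 mm), two 10 mm steel rods at the back (x = +62, y = +-34 mm) carrying a 6 mm steel plate (x -50 to +75, y -50 to +50 mm), top face 95 mm up; open at front and sides, only 3 mm rod nuts above the plate. Origin on the worktop under the hole's centre; z up, +x to the rods (back). A white mug stands under the hole
- stand_bore (a point): centre of the stand's round hole (48 mm diameter, straight through the 6 mm plate) at the plate's top face, 95 mm above the worktop; z up. With the dripper home its flange lies on the plate, its spigot has 2 mm of play all round, and its origin is 14 mm below this point
- dripper: white porcelain dripper, 0.18 kg, upright on the worktop; origin at the centre of its underside, z up. From below: spigot 44 mm across (40 at the foot), 14 mm long; flange 84 mm across, 14 to 19 mm up; open cone, 30 mm widening to 61 at 54 mm up, then 63 mm at the 75 mm rim. Ear handle on its +x side to 48 mm out, 32 to 70 mm up: grip the top band at its +y and -y sides
- dripper_mouth (a point): centre of the dripper's open mouth (55 mm inside, wall 4 mm) at rim height, 75 mm above the dripper's origin; z along the dripper's axis, up
- kettle: steel swan-neck kettle, about 0.55 kg, upright on the cork trivet. Origin at the centre of its underside, z up, +x to the spout. Body 100 mm across, 83 mm high; fixed lid and knob to 102 mm. Spout leaves the body low and rises to its tip 150 mm ahead, neck top 108 mm. A fixed bail (legs at x = +-50 mm) holds a wooden grip bar over the lid; total height 151 mm. It spills past 20 degrees of tilt
- kettle_grip (a point): centre of the kettle's wooden grip, 142 mm above the kettle's origin on its axis; the grip is a bar along the kettle's x, 80 mm long, 16 mm wide (y) and 18 mm high, with 31 mm free between it and the lid knob. Axes as the kettle's
- spout_tip (a point): underside of the open end of the kettle's spout, at x = 150, y = 0, z = 94 mm in the kettle's frame. Axes as the kettle's
- trivet: round cork trivet under the kettle, 110 mm across and 8 mm thick, fixed; origin at the centre of its underside
- mug: white mug on the stand's foot under the hole, mouth 94 mm across and centred 12 mm from the origin along its +y, 58 mm tall, its handle at -y; a bystander, leave it there
- creamer: small steel milk jug, 58 x 85 x 68 mm, origin at its underside; a bystander
- tea_box_far: tall red card box of tea sachets, 60 x 58 x 122 mm, loose, origin at the centre of its underside; one of two in a row between the kettle and the stand, the farther from the robot; a bystander
- tea_box_near: as tea_box_far: the one nearer the robot; a bystander
- tumbler_11: upside-down clear drinking glass, 71 mm across, 121 mm tall, origin at the centre of its underside; stands fast on the grey tray, first of the row of glasses nearest the stand; a bystander
- tumbler_10: upside-down clear drinking glass, 71 mm across, 121 mm tall, origin at the centre of its underside; stands fast on the grey tray, second of the row of glasses nearest the stand; a bystander
Not all that is in view belongs to the job. What is shaped like the dripper but green is not meant.

How it is judged:
By the outcome, as a careful person would: the job done as asked, in the order asked, and still so for the second after the job is handed in, while the arm keeps its last pose, push and grip.
It also fails if it takes over 54 s, if anything falls off the work surface, if the arm or the gripper's body presses on something with over 40 N, if the wrist force passes 120 N, or if a joint passes its speed limit or range.

ROBOT

A 6-joint arm with a two-finger parallel gripper is mounted at the origin on a cart in front of the work surface, level with it; the furniture and walls round the work are solid. World frame = base frame: x ahead of the robot, y to its left, z up, the work surface at z = 0. Lengths are in m, angles in rad, forces in N, time in s.
With the tool pointing down it reaches from about 0.375 to 0.975 m from the base axis. Payload 3.8 kg.
Tool frame: the origin (TCP) lies midway between the tips of the shut fingers; the grasp point (between the pads) lies 19 mm behind it; z points along the fingers, y is the line along which they close (so a half turn about z gives the same grasp; the last joint's range is limited). The gripper opens to 85 mm and grips with 20 to 120 N. Pads are 22 mm wide; open, the fingers measure 114 mm over their backs; the gripper's body (76 mm by 85 mm) begins 54 mm behind the grasp point. The pads swing forward as they close: fully open they stand 13 mm farther back than shut.
Start: joints at [1.119, 0.264, 1.604, -0, 1.274, -0.037], TCP at [0.272, 0.618, 0.192] pointing down, gripper open.
Joint ranges: [-2.63, 2.63], [-0.94, 2.18], [0.31, 2.57], [-1.31, 4.45], [0, 2.66], [-2.55, 2.55]. Speed limits (rad/s): [2.57, 2.57, 3.14, 3.14, 3.14, 3.14].

INTERFACE

Orientations are given as a rotation vector (axis times angle).
In Python, from workcell import status, read_camera, workorder, masks_of gives the robot as it stands.
- The arm moves only by the tool drive_tool, never from a script. Its argument "rows" is a list of rows, each a list of 7 numbers: the turn, a rotation vector about the tool's x, y, z in degrees, then the shift along the tool's x, y, z in m, then the opening, from 0 (shut) to 1 (fully open). In form: [[ax, ay, az, tx, ty, tz, claw], ...]. A call has 1 to 8 rows; each row shifts and turns the commanded pose from where the row before left it, along the tool's axes as they then stand; what a row does not reach is not made up. A row lasts 1/12 s, in which the tool goes at most 41.7 mm and 7.16 degrees, less where a joint would pass 70% of its speed; a pose out of reach is approached as far as the arm can. A call is refused whole if a number of a shift passes 0.0417 or a number of a turn 7.16, either way. A call with a gripper value outside its range is refused whole. The fingers move at their own pace and stop on an object; "force" is the grip in N (left out, the last holds). Time passes only in rows, so rows that do not move let the fingers close. It gives the time, the measured TCP pose, the force, the opening and the grip force at its end, in the units of the state.
- status.read_state(): the state, without advancing time (a new reading comes with each control period).
- read_camera(name): name is "side" or "top" or "wrist"; returns a dict with "color" (384x512x3 uint8, red, green, blue), "intrinsics" (3x3 intrinsics, pixels), "world_from_camera" (4x4, takes a point from camera to world coordinates); the wrist camera has in their place "mount" (4x4, takes a point from camera to tool coordinates, whose origin is the TCP and whose axes are the flange's). Camera axes: x right, y up, looking along -z (the intrinsics and any distortion apply to the point x, -y, -z); pixel columns grow to the right and rows downward; lengths in m; the calibration is good to about 2 mm. A picture is of the moment at which its call begins: read the wrist's pose just before it. There is no depth.
- workorder.finish_job(): hands the job in; it is judged then, once.
Trained networks look in a picture, given as the dict that the camera call returned (one of the last four; its "shot" number tells which), for a name from the list of things; names that differ only in an ending like _2 or _b are one class to them, and where a whole thing is asked for, a point or a joint stands for the part that bears it (a point fixed in the world has none). Each returns a list of dicts, best first, with "score" (0 to 1); they miss things now and then, are a little off and sometimes report something else, mostly with a low value. They report only what shows in the picture. A call takes as long as a camera call. They do not tell look-alikes from the thing itself.
- masks_of(picture, name): "mask" (384x512 bool, what is visible of it) and "bbox" ([left, top, right, bottom] in pixels, round what is visible of it).
The state is a dict: "time": time; "q": joint angles; "joint_vel": joint speeds; "joint_torque": joint torques, N m; "tool_pos": TCP position; "tcp_rot": TCP orientation; "wrist_force": force on the tool from outside, world axes, zero at the start; "torque": the same for the moment, N m; "width": opening from 0.0 (shut) to 1.0 (fully open); "grip_force": force on a finger pad.
Only numpy, scipy, OpenCV 4.12 (cv2) and the standard library are available. Lean on these libraries where they do the work, as an engineer would, in place of code of your own. Each camera call takes 0.05 s, during which the arm holds its last target. There are 200 camera calls.

## Working session

There is one attempt and no reset: what is moved stays moved. The work goes in short steps, Python scripts to look and compute and a tool call to move; the robot and the scene stay as the last step left them, time stands still between calls to the robot, and variables do not carry over. Pictures are saved under pics/ and viewed, at most 13 in all, crops included, and the job is handed in when it is done.

Besides the shell and the picture viewer there is one more tool, called after "Call:" by a JSON object that holds its "api" and its "payload", one argument or row to a line. drive_tool: Moves the arm, as the interface text tells. Its arguments: {"type":"object","properties":{"rows":{"type":"array"},"force":{"type":"number"}},"required":["rows"]}

```bash
mkdir -p pics; ls; cat > h.py <<'E'
import numpy as np, cv2
from scipy.spatial.transform import Rotation as R
from workcell import status, read_camera, workorder, masks_of
def shot(n):
    s=status.read_state(); p=read_camera(n)
    if 'world_from_camera' not in p or p['world_from_camera'] is None:
        T=np.eye(4);T[:3,:3]=R.from_rotvec(s['tcp_rot']).as_matrix();T[:3,3]=s['tool_pos']
        p['W']=T@np.array(p['mount'])
    else: p['W']=np.array(p['world_from_camera'])
    return p
def proj(p,X):
    X=np.atleast_2d(X);W=p['W'];c=(X-W[:3,3])@W[:3,:3]
    K=np.array(p['intrinsics']);x=c[:,0]/-c[:,2];y=-c[:,1]/-c[:,2]
    return np.c_[K[0,0]*x+K[0,2],K[1,1]*y+K[1,2]]
def ray(p,u,v):
    K=np.array(p['intrinsics']);d=np.array([(u-K[0,2])/K[0,0],-(v-K[1,2])/K[1,1],-1])
    d=p['W'][:3,:3]@d;return p['W'][:3,3],d/np.linalg.norm(d)
def atz(p,u,v,z):
    o,d=ray(p,u,v);return o+d*(z-o[2])/d[2]
def tri(obs):
    A=np.zeros((3,3));b=np.zeros(3)
    for p,u,v in obs:
        o,d=ray(p,u,v);M=np.eye(3)-np.outer(d,d);A+=M;b+=M@o
    return np.linalg.solve(A,b)
def save(p,f,crop=None,s=1):
    im=cv2.cvtColor(p['color'],cv2.COLOR_RGB2BGR)
    if crop: l,t,r,b=crop;im=im[t:b,l:r]
    if s!=1: im=cv2.resize(im,None,fx=s,fy=s,interpolation=cv2.INTER_CUBIC)
    cv2.imwrite('pics/'+f,im)
E
python3 - <<'E'
from h import *
print(status.read_state())
for n in ['top','side','wrist']:
    p=shot(n);save(p,n+'0.png',None,1.5 if n!='wrist' else 1);print(n,[k for k in p],p['W'][:3].round(3).tolist(),np.array(p['intrinsics']).round(1).tolist())
    for k in ['dripper','kettle','stand','mug','trivet','creamer','tea_box_far','tumbler_11']:
        for m in masks_of(p,k)[:3]: print(k,round(m['score'],2),m['bbox'])
E
```

```text
pics
{'time': 0.0, 'q': array([ 1.11913951e+00,  2.64755905e-01,  1.60537138e+00, -5.59112869e-05,
        1.27366503e+00, -3.68975578e-02]), 'joint_vel': array([ 6.30453969e-04, -5.57323892e-04, -3.67605874e-04, -4.39934707e-04,
       -6.38270679e-04, -4.97772977e-05]), 'joint_torque': array([-3.07379232e-04, -5.15113378e+01, -3.67318547e+01, -1.25269262e-04,
        1.30966731e-02, -1.07934235e-05]), 'tool_pos': array([0.27167247, 0.61703676, 0.19096165]), 'tcp_rot': array([-0.64671809, -3.07381394,  0.00337244]), 'wrist_force': array([ 0.63455407,  0.30293819, -0.5079173 ]), 'torque': array([-0.00345049, -0.03978771, -0.01329296]), 'grip_force': 0.0, 'width': 1.0022779234965902}
top ['color', 'intrinsics', 'world_from_camera', 'shot', 'W'] [[0.009, 0.99, -0.143, 0.248], [-1.0, 0.011, 0.014, 0.076], [0.015, 0.143, 0.99, 1.621]] [[441.8, 0.0, 251.4], [0.0, 441.8, 196.6], [0.0, 0.0, 1.0]]
dripper 0.65 [357.5, 189.7, 380.8, 215.4]
dripper 0.56 [305.8, 199.0, 328.5, 221.5]
kettle 0.79 [139.8, 202.9, 182.6, 234.8]
stand 0.8 [275.1, 139.3, 316.9, 186.5]
mug 0.69 [283.6, 156.6, 311.7, 17
[... 480 characters left out ...]

kettle 0.7 [256.7, 187.5, 288.1, 235.8]
stand 0.83 [219.9, 154.4, 267.4, 192.3]
mug 0.89 [235.7, 159.5, 260.6, 181.5]
trivet 0.63 [200.4, 266.0, 242.4, 285.4]
trivet 0.32 [259.2, 184.9, 289.0, 234.7]
creamer 0.52 [270.4, 183.0, 288.3, 188.1]
tea_box_far 0.9 [234.8, 183.1, 260.5, 227.8]
tumbler_11 0.57 [197.9, 199.3, 218.5, 229.1]
wrist ['color', 'intrinsics', 'mount', 'shot', 'W'] [[0.403, -0.875, -0.266, 0.204], [0.915, 0.386, 0.115, 0.647], [0.002, -0.29, 0.957, 0.373]] [[329.7, 0.0, 253.4], [0.0, 329.7, 187.0], [0.0, 0.0, 1.0]]
kettle 0.64 [50.7, 374.2, 74.2, 384.0]
trivet 0.83 [83.2, 285.9, 147.8, 336.5]
creamer 0.25 [49.4, 377.6, 75.6, 383.5]
tumbler_11 0.47 [50.4, 327.2, 140.9, 383.5]
```

View pics/top0.png

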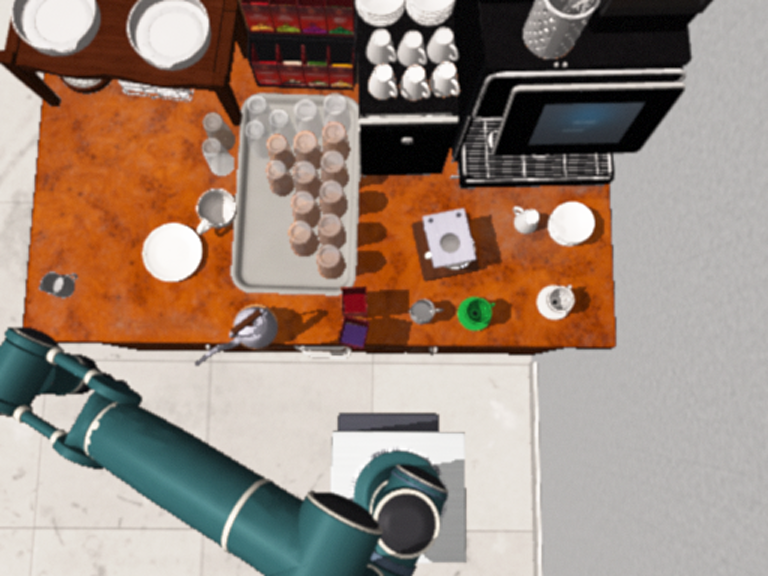

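View pics/side0.png

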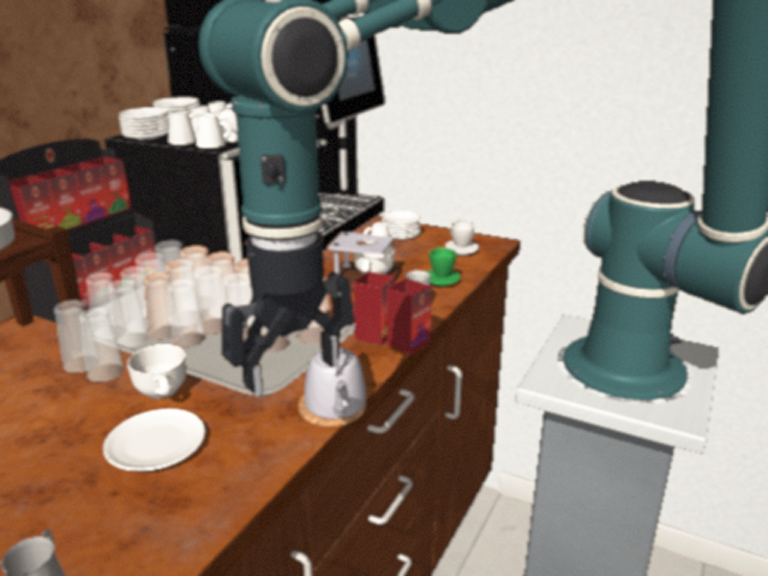

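The top view (at 1.5x scale) shows the kettle at (250,325), tea boxes at (354,300) and (353,333), stand at (447,240), creamer at (423,311), and glasses on the tray. Two things are dripper-shaped: the green one at (476,313), and the white one at (557,300), which fits because it is white porcelain. Next I'll confirm it in a crop and take rough positions.

```bash
python3 - <<'E'
from h import *
t=shot('top');s=shot('side')
a=cv2.resize(t['color'][185:235,265:395],None,fx=6,fy=6,interpolation=cv2.INTER_CUBIC)
b=cv2.resize(s['color'][140:200,215:325],None,fx=5,fy=5,interpolation=cv2.INTER_CUBIC)
im=np.zeros((600,800,3),np.uint8);im[:300,:780]=a;im[300:,:550]=b
cv2.imwrite('pics/crop1.png',im[...,::-1])
c=lambda m:((m['bbox'][0]+m['bbox'][2])/2,(m['bbox'][1]+m['bbox'][3])/2)
def cen(m): y,x=np.nonzero(m['mask']);return x.mean(),y.mean()
for k in ['dripper','kettle','stand','mug','creamer','tea_box_far','trivet','tumbler_11']:
    for x in [t,s]:
        for m in masks_of(x,k)[:3]:
            u,v=cen(m); col=x['color'][m['mask']].mean(0).round()
            print(k,round(m['score'],2),x is t,[atz(x,u,v,z)[:2].round(3).tolist() for z in (0.0,.04,.1)],col)
E
```

```text
dripper 0.96 True [[0.472, -0.386], [0.466, -0.375], [0.458, -0.358]] [208. 200. 195.]
dripper 0.66 True [[0.44, -0.186], [0.436, -0.18], [0.429, -0.17]] [ 36. 132.  50.]
dripper 0.94 False [[0.474, -0.271], [0.438, -0.184], [0.384, -0.053]] [ 64. 140.  71.]
dripper 0.89 False [[0.508, -0.48], [0.469, -0.38], [0.412, -0.23]] [211. 203. 193.]
dripper 0.34 False [[0.576, 0.148], [0.533, 0.208], [0.469, 0.299]] [182. 160. 145.]
kettle 0.8 True [[0.391, 0.368], [0.388, 0.361], [0.383, 0.35]] [131. 118. 120.]
kettle 0.66 False [[0.431, 0.296], [0.398, 0.348], [0.347, 0.425]] [183. 176. 177.]
stand 0.68 True [[0.611, -0.111], [0.602, -0.106], [0.589, -0.099]] [172. 151. 150.]
stand 0.87 False [[0.701, -0.252], [0.65, -0.167], [0.575, -0.038]] [162. 147. 144.]
mug 0.63 True [[0.606, -0.124], [0.597, -0.119], [0.583, -0.112]] [162. 155. 153.]
mug 0.87 False [[0.635, -0.222], [0.589, -0.138], [0.519, -0.012]] [203. 196. 187.]
mug 0.22 False [[0.431, 0.297], [0.397, 0.348], [0.347, 0.425]] [185. 179. 181.]
creamer 0.36 False [[0.524, 0.001], [0.484, 0.07], [0.425, 0.175]] [141.  46.  47.]
tea_box_far 0.53 True [[0.463, 0.109], [0.458, 0.108], [0.45, 0.107]] [107.  19.  23.]
tea_box_far 0.35 True [[0.613, -0.114], [0.604, -0.109], [0.59, -0.102]] [171. 152. 151.]
tea_box_far 0.96 False [[0.524, 0.0], [0.484, 0.07], [0.425, 0.175]] [140.  47.  48.]
trivet 0.58 False [[0.394, 0.38], [0.363, 0.426], [0.316, 0.495]] [189. 141. 101.]
tumbler_11 0.81 True [[0.564, 0.172], [0.556, 0.17], [0.544, 0.166]] [160. 134. 120.]
tumbler_11 0.73 True [[0.646, 0.169], [0.636, 0.167], [0.622, 0.163]] [156. 130. 118.]
tumbler_11 0.64 False [[0.58, 0.139], [0.538, 0.2], [0.473, 0.292]] [182. 160. 145.]
```

View pics/crop1.png

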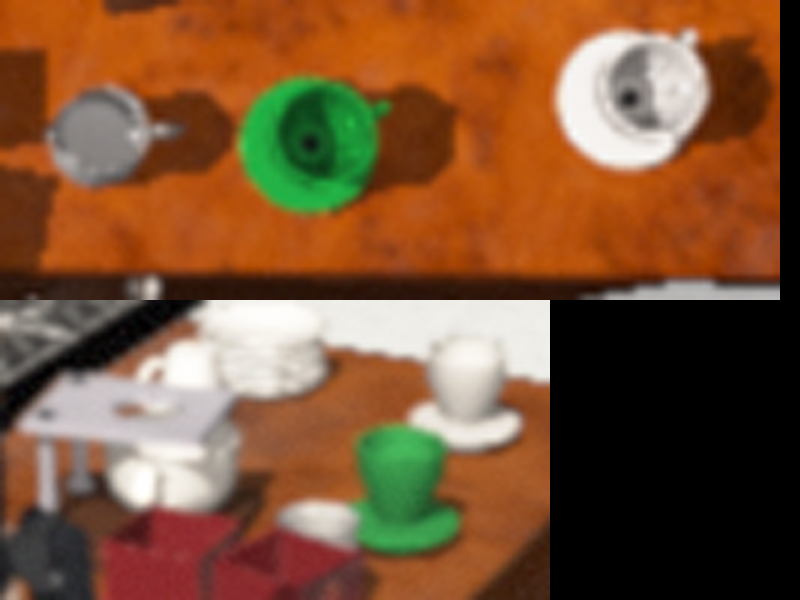

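The crop confirms it: the white dripper is at top-camera pixel (371,200), standing upright with its ear to the upper right (world +x, -y). The green look-alike is at (317,209). Next I plan the move towards the stand and dripper.

```bash
cat >> h.py <<'E'
def plan(wps,step=0.037,dt=6.0):
    """wps: (x,y,z,tool-x azimuth deg); print per-segment row count and the per-row world step in tool axes (approx. level tool)"""
    s=status.read_state();Rm=R.from_rotvec(s['tcp_rot']).as_matrix()
    p=s['tool_pos'];az=np.degrees(np.arctan2(Rm[1,0],Rm[0,0]))
    print('now',p.round(4),'az',round(az,2),'tilt',np.degrees(np.arccos(-Rm[2,2])).round(2),'t',s['time'],'q',s['q'].round(2))
    for w in wps:
        q=np.array(w[:3]);da=(w[3]-az+180)%360-180
        n=max(1,int(np.ceil(max(np.linalg.norm(q-p)/step,abs(da)/dt))))
        rows=[]
        for i in range(n):
            a=np.radians(az+da*i/n);d=(q-p)/n
            x=np.array([np.cos(a),np.sin(a)]);y=np.array([x[1],-x[0]])
            rows.append([0,0,round(-da/n,2),round(float(d[:2]@x),4),round(float(d[:2]@y),4),round(-d[2],4)])
        if abs(da)<3 or n<2: print(n,'x',rows[0])
        else: print(n,rows)
        p=q;az+=da
E
python3 - <<'E'
from h import *
plan([(.46,.3,.3,156),(.5,-.1,.3,144),(.44,-.34,.27,144)])
E
```

```text
now [0.272  0.6178 0.1923] az 156.23 tilt 0.0 t 2.25 q [ 1.12  0.26  1.6  -0.    1.27 -0.04]
11 x [0, 0, np.float64(0.02), -0.0273, -0.0196, np.float64(-0.0098)]
11 [[0, 0, np.float64(1.09), -0.0181, -0.0317, np.float64(-0.0)], [0, 0, np.float64(1.09), -0.0187, -0.0314, np.float64(-0.0)], [0, 0, np.float64(1.09), -0.0193, -0.031, np.float64(-0.0)], [0, 0, np.float64(1.09), -0.0199, -0.0307, np.float64(-0.0)], [0, 0, np.float64(1.09), -0.0205, -0.0303, np.float64(-0.0)], [0, 0, np.float64(1.09), -0.021, -0.0299, np.float64(-0.0)], [0, 0, np.float64(1.09), -0.0216, -0.0295, np.float64(-0.0)], [0, 0, np.float64(1.09), -0.0222, -0.0291, np.float64(-0.0)], [0, 0, np.float64(1.09), -0.0227, -0.0286, np.float64(-0.0)], [0, 0, np.float64(1.09), -0.0233, -0.0282, np.float64(-0.0)], [0, 0, np.float64(1.09), -0.0238, -0.0277, np.float64(-0.0)]]
7 x [0, 0, np.float64(-0.0), -0.0132, -0.0328, np.float64(0.0043)]
```

Call:
{"api": "drive_tool", "payload": {
  "rows": [
    [0, 0, 0, -0.02, -0.012, -0.025, 1],
    [0, 0, 0, -0.027, -0.02, -0.02, 1],
    [0, 0, 0, -0.028, -0.02, -0.015, 1],
    [0, 0, 0, -0.028, -0.02, -0.015, 1],
    [0, 0, 0, -0.028, -0.02, -0.01, 1],
    [0, 0, 0, -0.028, -0.02, -0.01, 1],
    [0, 0, 0, -0.028, -0.02, -0.01, 1],
    [0, 0, 0, -0.028, -0.02, 0, 1]
  ]
}}

```text
time: 2.92
tool_pos: [0.409, 0.3913, 0.3003]
tcp_rot: [0.646, 3.072, 0.006]
wrist_force: [0.8, 0.2, 0.4]
width: 1.002
grip_force: 0.0
```

Call:
{"api": "drive_tool", "payload": {
  "rows": [
    [0, 0, 0, -0.028, -0.022, 0, 1],
    [0, 0, 0, -0.028, -0.022, 0, 1],
    [0, 0, 0, -0.024, -0.03, 0, 1],
    [0, 0, 1, -0.018, -0.032, 0, 1],
    [0, 0, 1, -0.018, -0.032, 0, 1],
    [0, 0, 1, -0.019, -0.031, 0, 1],
    [0, 0, 1, -0.02, -0.031, 0, 1],
    [0, 0, 1, -0.02, -0.03, 0, 1]
  ]
}}

```text
time: 3.58
tool_pos: [0.4686, 0.1084, 0.2976]
tcp_rot: [0.781, 3.042, 0.0]
wrist_force: [0.9, 0.9, -0.1]
width: 1.004
grip_force: 0.0
```

Call:
{"api": "drive_tool", "payload": {
  "rows": [
    [0, 0, 1, -0.021, -0.03, 0, 1],
    [0, 0, 1, -0.022, -0.03, 0, 1],
    [0, 0, 1, -0.022, -0.03, 0, 1],
    [0, 0, 1, -0.022, -0.029, 0, 1],
    [0, 0, 1, -0.023, -0.028, 0, 1],
    [0, 0, 1, -0.023, -0.028, 0, 1],
    [0, 0, 1, -0.01, -0.01, 0, 1],
    [0, 0, 1, 0, 0, 0, 1]
  ]
}}

```text
time: 4.25
tool_pos: [0.4942, -0.1257, 0.2972]
tcp_rot: [0.999, 2.978, -0.002]
wrist_force: [-0.2, 0.6, 0.2]
width: 1.0
grip_force: 0.0
```

```bash
cat >> h.py <<'E'
import pickle
def keep(p,f): pickle.dump({k:p[k] for k in ('color','intrinsics','W')},open(f,'wb'))
def load(f): return pickle.load(open(f,'rb'))
E
python3 - <<'E'
from h import *
p=shot('wrist');keep(p,'w1.pkl');save(p,'w1.png',None,1.5)
plan([(.43,-.36,.28,144)])
E
```

```text
now [ 0.494  -0.1238  0.2972] az 142.94 tilt 0.02 t 4.3 q [-0.29 -0.1   1.81  0.    1.44 -1.22]
7 x [0, 0, np.float64(-0.15), -0.013, -0.0324, np.float64(0.0025)]
```

View pics/w1.png

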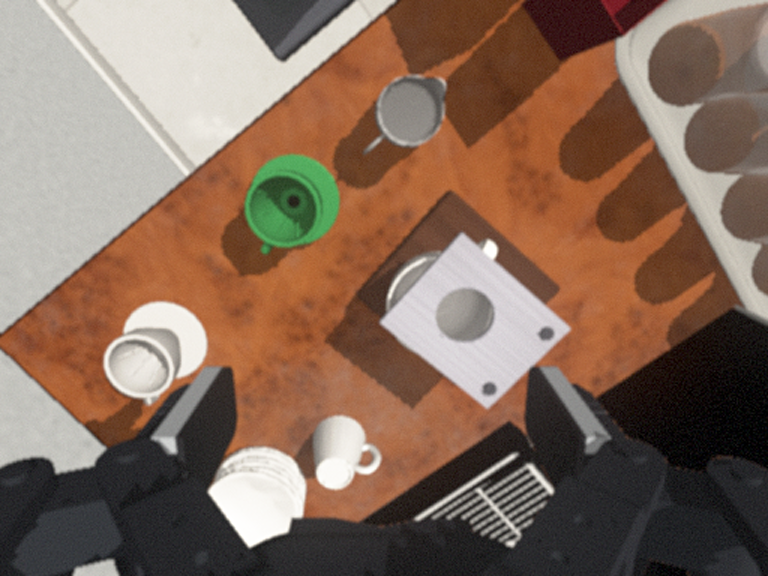

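The wrist view (1.5x) shows the stand plate with its hole at (465,315) and rod nuts at (545,333) and (489,388). The white dripper's rim is at (140,365), with its ear at (152,402). The creamer is at (411,110), the green dripper at (292,200), the tea boxes at the top right and the glasses at the right.

Call:
{"api": "drive_tool", "payload": {
  "rows": [
    [0, 0, 0, -0.01, -0.025, 0.002, 1],
    [0, 0, 0, -0.013, -0.033, 0.002, 1],
    [0, 0, 0, -0.013, -0.033, 0.003, 1],
    [0, 0, 0, -0.013, -0.033, 0.003, 1],
    [0, 0, 0, -0.013, -0.033, 0.003, 1],
    [0, 0, 0, -0.013, -0.033, 0.002, 1],
    [0, 0, 0, -0.012, -0.03, 0.002, 1],
    [0, 0, 0, 0, 0, 0, 1]
  ]
}}

```text
time: 4.97
tool_pos: [0.4308, -0.3541, 0.2796]
tcp_rot: [-0.995, -2.979, 0.003]
wrist_force: [0.9, -0.0, 0.3]
width: 1.003
grip_force: 0.0
```

```bash
python3 - <<'E'
from h import *
p=shot('wrist');keep(p,'w2.pkl');save(p,'w2.png',None,1.5)
plan([])
for m in masks_of(p,'dripper')[:3]: print(m['score'],m['bbox'])
E
```

```text
now [ 0.4316 -0.3516  0.2798] az 143.1 tilt 0.06 t 5.0167 q [-0.73 -0.    1.74  0.    1.4  -1.66]
0.72 [221.7, 146.2, 286.9, 218.1]
0.56 [330.5, 25.8, 411.4, 101.0]
```

View pics/w2.png

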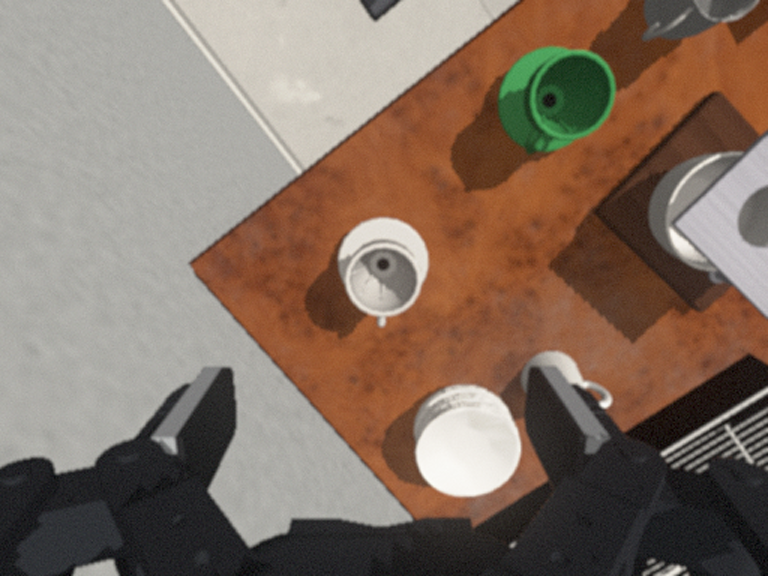

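The second wrist view (1.5x) shows the dripper's rim centre near (383,280), its ear at (381,321) and its flange at (383,258). I'll fit the dripper silhouette in both wrist views and the plate corners in view 1.

```bash
cat >> h.py <<'E'
from scipy.optimize import minimize, least_squares
def circ(c,r,z,n=60):
    t=np.linspace(0,2*np.pi,n);return np.c_[c[0]+r*np.cos(t),c[1]+r*np.sin(t),np.full(n,z)]
def fillhull(p,X,S=4):
    q=(proj(p,X)*S).astype(np.int32);im=np.zeros((384*S,512*S),np.uint8)
    cv2.fillConvexPoly(im,cv2.convexHull(q.reshape(-1,1,2)),1);return im
def dripsil(p,x,z0=0.):
    return fillhull(p,circ(x,.042,z0+.019))|fillhull(p,np.r_[circ(x,.0315,z0+.075),circ(x,.015,z0+.019)])|fillhull(p,circ(x,.042,z0+.014))
E
python3 - <<'E'
from h import *
views=[]
for f,c in (('w1.pkl',(100,230)),('w2.pkl',(255,180))):
    p=load(f);hsv=cv2.cvtColor(p['color'],cv2.COLOR_RGB2HSV)
    m=((hsv[...,1]<70)&(hsv[...,2]>90)).astype(np.uint8)
    if f=='w1.pkl': m[:, :60]=0; m[280:]=0;m[245:,125:]=0
    n,l,st,ce=cv2.connectedComponentsWithStats(m);k=l[c[1],c[0]] or l[c[1]-6:c[1]+6,c[0]-6:c[0]+6].max()
    m=(l==k).astype(np.uint8);m=cv2.morphologyEx(m,cv2.MORPH_CLOSE,np.ones((9,9)));m=cv2.morphologyEx(m,cv2.MORPH_OPEN,np.ones((5,5)))
    print(f,st[k]);views.append((p,cv2.resize(m,None,fx=4,fy=4,interpolation=cv2.INTER_NEAREST)))
def cost(a,vs):
    return sum(np.logical_xor(dripsil(p,a[:2],a[2]),m).sum()/m.sum() for p,m in vs)
for vs in (views,views[1:],views[:1]):
    if len(vs)==2: r=minimize(cost,[.466,-.375,0],args=(vs,),method='Nelder-Mead',options=dict(initial_simplex=[[.466,-.375,0],[.476,-.375,0],[.466,-.365,0],[.466,-.375,.01]]))
    else: r=minimize(lambda a:cost([a[0],a[1],0],vs),[.466,-.375],method='Nelder-Mead',options=dict(initial_simplex=[[.466,-.375],[.476,-.375],[.466,-.365]]))
    print(r.x.round(4),r.fun)
# ear yaw
p=views[1][0];e=atz(p,381/1.5,321/1.5,.068);print('ear',e,np.degrees(np.arctan2(*(e[:2]-r.x[:2])[::-1])))
p=load('w1.pkl');e=atz(p,152/1.5,401/1.5,.068);print('ear1',e)
# stand from w1 corners+nuts
mod=np.array([[-50,50,95],[75,50,95],[75,-50,95],[-50,-50,95],[62,34,98],[62,-34,98],[0,0,95]])/1e3
px=np.array([[460,234],[571,328],[488,409],[381,321],[546,332],[489,387],[465,315]])/1.5
def f(a):
    c,s=np.cos(a[2]),np.sin(a[2]);X=mod@np.array([[c,s,0],[-s,c,0],[0,0,1]])+[a[0],a[1],a[3]];return (proj(p,X)-px).ravel()
r=least_squares(f,[.6,-.11,0,0]);print('stand',r.x.round(4),np.abs(r.fun).max(),r.fun.round(1))
r=least_squares(lambda a:f([*a,0]),[.6,-.11,0]);print('stand z0',r.x.round(4),r.fun.round(1))
E
```

```text
w1.pkl [  69  201   69   69 3203]
w2.pkl [ 225  145   61   73 3113]
[ 0.4674 -0.379  -0.001 ] 0.0643682503662496
[ 0.4669 -0.3786] 0.02890402280646183
[ 0.4674 -0.3783] 0.037890625
ear [ 0.49587606 -0.40278748  0.068     ] -40.78872530893673
ear1 [ 0.49983929 -0.39770633  0.068     ]
stand [ 0.5964 -0.115   0.2197 -0.005 ] 1.3193561328006922 [ 1.  -0.7 -0.8 -0.5 -0.4 -1.3 -0.5  0.8  0.3  0.6  0.8  0.7 -0.4  0.5]
stand z0 [ 0.5941 -0.1147  0.2196] [ 0.8 -1.6 -0.1 -0.5 -0.4 -0.6 -1.5  0.8  0.9  0.6  0.8  1.2 -0.6  0.4]
```

```bash
python3 - <<'E'
from h import *
a=load('w1.pkl');b=load('w2.pkl')
e=tri([(a,152/1.5,402/1.5),(b,381/1.5,322/1.5)]);d=e[:2]-[.4672,-.3787];print(e,np.hypot(*d),np.degrees(np.arctan2(d[1],d[0])))
h=tri([(a,140/1.5,365/1.5),(b,383/1.5,281/1.5)]);print('rim centre',h)
# rendering check of ear az
for z in (.05,.06,.068):
  for az in (-35,-40,-45):
    t=np.radians(az);X=[[.4672+.046*np.cos(t),-.3787+.046*np.sin(t),z]];print(z,az,(proj(a,X)*1.5).round(),(proj(b,X)*1.5).round())
plan([(.4672,-.3787,.15,143),(.4672,-.3787,.045,143)])
E
```

```text
[ 0.50126254 -0.40634644  0.05699794] 0.04387005693799034 -39.06408729907287
rim centre [ 0.46733856 -0.37963228  0.06920483]
0.05 -35 [[158. 399.]] [[385. 323.]]
0.05 -40 [[154. 399.]] [[380. 323.]]
0.05 -45 [[150. 399.]] [[376. 322.]]
0.06 -35 [[154. 404.]] [[385. 327.]]
0.06 -40 [[150. 404.]] [[380. 327.]]
0.06 -45 [[145. 404.]] [[376. 326.]]
0.068 -35 [[150. 409.]] [[385. 330.]]
0.068 -40 [[146. 409.]] [[380. 330.]]
0.068 -45 [[142. 409.]] [[376. 330.]]
now [ 0.4322 -0.3502  0.28  ] az 143.18 tilt 0.08 t 5.0667 q [-0.73 -0.    1.74  0.    1.4  -1.65]
4 x [0, 0, np.float64(0.04), -0.0113, -0.0005, np.float64(0.0325)]
3 x [0, 0, np.float64(-0.0), 0.0, 0.0, np.float64(0.035)]
```

Call:
{"api": "drive_tool", "payload": {
  "rows": [
    [0, 0, 2, -0.01, 0, 0.02, 1],
    [0, 0, 0, -0.012, -0.001, 0.032, 1],
    [0, 0, 0, -0.012, -0.001, 0.034, 1],
    [0, 0, 0, -0.011, -0.001, 0.034, 1],
    [0, 0, 0, 0, 0, 0.02, 1],
    [0, 0, 0, 0, 0, 0.01, 1],
    [0, 0, 0, 0, 0, 0, 1],
    [0, 0, 0, 0, 0, 0, 1]
  ],
  "force": 40
}}

```text
time: 5.73
tool_pos: [0.4663, -0.3797, 0.131]
tcp_rot: [1.04, 2.964, 0.0]
wrist_force: [-1.0, 0.4, 0.8]
width: 1.001
grip_force: 0.0
```

```bash
python3 - <<'E'
from h import *
plan([(.4672,-.3787,.038,141)])
E
```

```text
now [ 0.4663 -0.3797  0.131 ] az 141.33 tilt 0.02 t 5.7333 q [-0.73  0.17  1.83  0.    1.14 -1.62]
3 x [0, 0, np.float64(0.11), -0.0, 0.0004, np.float64(0.031)]
```

Call:
{"api": "drive_tool", "payload": {
  "rows": [
    [0, 0, 0, 0, 0.001, 0.025, 1],
    [0, 0, 0, 0, 0, 0.03, 1],
    [0, 0, 0, 0, 0, 0.025, 1],
    [0, 0, 0, 0, 0, 0.013, 1],
    [0, 0, 0, 0, 0, 0, 1],
    [0, 0, 0, 0, 0, 0, 0.5],
    [0, 0, 0, 0, 0, 0, 0.3],
    [0, 0, 0, 0, 0, 0, 0.3]
  ],
  "force": 40
}}

```text
time: 6.4
tool_pos: [0.4679, -0.3817, 0.04]
tcp_rot: [1.041, 2.959, -0.003]
wrist_force: [-0.7, 0.7, 0.0]
width: 0.607
grip_force: 0.0
```

Call:
{"api": "drive_tool", "payload": {
  "rows": [
    [0, 0, 0, 0, 0, 0, 0.3],
    [0, 0, 0, 0, 0, 0, 0.3],
    [0, 0, 0, 0, 0, 0, 0.3],
    [0, 0, 0, 0, 0, 0, 0.3]
  ]
}}

```text
time: 6.73
tool_pos: [0.4663, -0.3804, 0.0377]
tcp_rot: [1.043, 2.963, -0.0]
wrist_force: [0.0, -0.2, -0.7]
width: 0.299
grip_force: 0.0
```

```bash
python3 - <<'E'
from h import *
p=shot('wrist');keep(p,'w3.pkl');s=shot('side');keep(s,'s3.pkl')
im=np.zeros((576,768,3),np.uint8);im[:]=cv2.resize(p['color'],(768,576))
im[:240,:320]=cv2.resize(s['color'][130:205,240:340],(320,240),interpolation=cv2.INTER_CUBIC)
cv2.imwrite('pics/w3.png',im[...,::-1]);print(status.read_state())
E
```

```text
{'time': 6.8333, 'q': array([-7.25597175e-01,  2.66911433e-01,  1.90551053e+00, -5.31645460e-05,
        9.69133018e-01, -1.61975398e+00]), 'joint_vel': array([ 0.00070009,  0.00130721,  0.00302013, -0.00024044, -0.00013662,
        0.00091536]), 'joint_torque': array([ 8.76951435e-04, -4.67026269e+01, -3.17665923e+01, -9.56624058e-05,
       -3.47909925e-03,  7.34054856e-05]), 'tool_pos': array([ 0.46615844, -0.38023017,  0.03735614]), 'tcp_rot': array([ 1.04265201e+00,  2.96350570e+00, -8.60945367e-05]), 'wrist_force': array([-0.57521462,  1.07686021, -1.07757388]), 'torque': array([-0.00945917, -0.00778015,  0.00010857]), 'grip_force': 0.0, 'width': 0.2979792293540265}
```

View pics/w3.png

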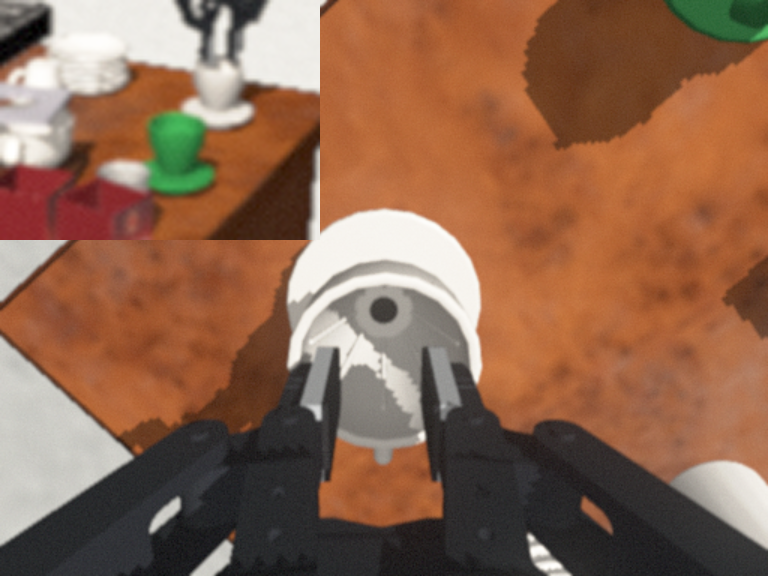

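```bash
python3 - <<'E'
from h import *
p=load('w3.pkl');s=load('s3.pkl');st=status.read_state();T=R.from_rotvec(st['tcp_rot']).as_matrix()
for zz in (0,-.01,-.02,-.03,-.04,-.05):
    X=[st['tool_pos']+T@np.array([0,y,zz]) for y in (-.0127,.0127)];print(zz,X[0][2].round(3),(proj(p,X)*1.5).round().tolist(),(((proj(s,X)-[240,130])*3.2).round().tolist()))
c=(.467,-.379)
for nm,r,z in (('rim',.0315,.075),('fl',.042,.019)):
    q=proj(p,circ(c,r,z))*1.5;print(nm,q.min(0),q.max(0)); q=(proj(s,circ(c,r,z))-[240,130])*3.2;print(q.min(0),q.max(0))
E
```

```text
0 0.037 [[349.0, 325.0], [414.0, 325.0]] [[227.0, 91.0], [209.0, 94.0]]
-0.01 0.047 [[347.0, 336.0], [415.0, 335.0]] [[228.0, 83.0], [209.0, 86.0]]
-0.02 0.057 [[346.0, 347.0], [417.0, 347.0]] [[228.0, 75.0], [209.0, 78.0]]
-0.03 0.067 [[344.0, 359.0], [420.0, 359.0]] [[229.0, 67.0], [210.0, 70.0]]
-0.04 0.077 [[342.0, 373.0], [422.0, 373.0]] [[229.0, 59.0], [210.0, 62.0]]
-0.05 0.087 [[339.0, 389.0], [425.0, 389.0]] [[230.0, 51.0], [211.0, 54.0]]
rim [287.97794194 275.00620272] [485.00671114 453.53657183]
[191.75192124  53.52476838] [245.43668082  71.42074216]
fl [286.52109231 211.21866844] [482.79399759 396.04566541]
[181.12649277  94.11987017] [251.72708082 119.65158643]
```

```bash
python3 - <<'E'
from h import *
s=load('s3.pkl');g=cv2.cvtColor(s['color'],cv2.COLOR_RGB2GRAY)
print('cols',300,'..',320)
for r in range(132,160): print(r,g[r,298:322].tolist())
st=status.read_state();T=R.from_rotvec(st['tcp_rot']).as_matrix()
for zz in (0,-.02,-.03,-.04,-.05,-.06):
    print(zz,[proj(s,st['tool_pos']+T@np.array([x,y,zz])).round(1)[0].tolist() for y in (-.0127,.0127) for x in (-.011,.011)])
print(proj(s,circ((.467,-.379),.0315,.075,9)).round(1).tolist())
E
```

```text
cols 300 .. 320
132 [53, 102, 152, 162, 121, 71, 70, 97, 95, 72, 100, 151, 159, 118, 61, 39, 38, 43, 46, 43, 43, 43, 50, 79]
133 [45, 78, 132, 162, 145, 93, 58, 57, 53, 61, 118, 181, 203, 164, 93, 45, 37, 42, 36, 40, 41, 41, 60, 108]
134 [48, 57, 106, 147, 139, 94, 51, 43, 39, 77, 140, 202, 221, 179, 106, 48, 36, 37, 34, 38, 43, 48, 78, 141]
135 [49, 47, 74, 101, 100, 69, 44, 38, 52, 108, 177, 226, 227, 185, 109, 49, 37, 39, 40, 42, 52, 64, 109, 176]
136 [74, 47, 47, 56, 59, 47, 45, 45, 75, 141, 207, 234, 232, 190, 111, 52, 42, 46, 49, 76, 99, 115, 148, 202]
137 [125, 78, 58, 49, 47, 45, 44, 55, 105, 177, 227, 238, 233, 188, 111, 54, 45, 50, 81, 133, 170, 185, 201, 225]
138 [185, 149, 111, 83, 54, 47, 46, 56, 115, 189, 232, 237, 224, 168, 100, 50, 53, 78, 131, 188, 223, 231, 233, 234]
139 [227, 215, 187, 151, 108, 67, 48, 59, 118, 192, 230, 231, 197, 132, 72, 63, 79, 116, 176, 225, 236, 237, 237, 237]
140 [237, 235, 230, 212, 163, 97, 57, 69, 128, 195, 231, 226, 183, 107, 61, 83, 105, 132, 194, 230, 236, 237, 237, 236]
141 [236, 237, 237, 230, 183, 104, 67, 96, 147, 202, 231, 229, 17
[... 2124 characters left out ...]
53, 51, 53, 64]
159 [100, 106, 118, 130, 149, 170, 187, 198, 202, 204, 202, 196, 191, 179, 160, 137, 106, 72, 57, 49, 51, 58, 64, 77]
0 [[309.6, 157.4], [312.5, 159.2], [303.8, 158.3], [306.7, 160.2]]
-0.02 [[309.9, 152.4], [312.8, 154.3], [304.1, 153.4], [306.9, 155.2]]
-0.03 [[310.0, 150.0], [312.9, 151.8], [304.2, 150.9], [307.0, 152.7]]
-0.04 [[310.1, 147.5], [313.1, 149.3], [304.3, 148.4], [307.1, 150.2]]
-0.05 [[310.3, 145.0], [313.2, 146.7], [304.4, 145.9], [307.3, 147.6]]
-0.06 [[310.4, 142.5], [313.3, 144.2], [304.5, 143.4], [307.4, 145.1]]
[[300.6, 148.2], [300.5, 150.3], [305.1, 152.0], [311.7, 152.2], [316.1, 150.8], [316.0, 148.6], [311.4, 147.0], [305.0, 146.8], [300.6, 148.2]]
```

The wrist view (1.5x) shows the fingertips at (320,348) and (440,348). They closed above or inside the mouth, at about z = 0.078, so the tips sit roughly 40 mm behind the reported TCP. The dripper has not moved. I'll lift, open, and measure the tips before going lower.

Call:
{"api": "drive_tool", "payload": {
  "rows": [
    [0, 0, 0, 0, 0, -0.02, 0.3],
    [0, 0, 0, 0, 0, -0.035, 0.3],
    [0, 0, 0, 0, 0, -0.035, 0.3],
    [0, 0, 0, 0, 0, -0.01, 0.6],
    [0, 0, 0, 0, 0, 0, 1],
    [0, 0, 0, 0, 0, 0, 1],
    [0, 0, 0, 0, 0, 0, 1],
    [0, 0, 0, 0, 0, 0, 1]
  ]
}}

```text
time: 7.5
tool_pos: [0.4647, -0.3789, 0.1345]
tcp_rot: [-1.041, -2.959, -0.003]
wrist_force: [-0.1, 0.1, -0.7]
width: 0.978
grip_force: 0.0
```

```bash
python3 - <<'E'
from h import *
p=shot('wrist');keep(p,'w4.pkl');s=shot('side');keep(s,'s4.pkl')
im=np.zeros((600,800,3),np.uint8);im[:384,:512]=p['color']
im[:600,512:]=cv2.resize(s['color'][105:180,286:322],(288,600),interpolation=cv2.INTER_CUBIC)
print((proj(p,circ((.4672,-.3787),.0315,.075,9))).round().tolist())
cv2.imwrite('pics/w4.png',im[...,::-1]);plan([])
st=status.read_state();T=R.from_rotvec(st['tcp_rot']).as_matrix()
for zz in (0,-.02,-.04,-.05,-.06):
    print(zz,[((proj(s,st['tool_pos']+T@np.array([x,y,zz]))[0]-[286,105])*8+[512,0]).round().tolist() for y in (-.0425,.0425) for x in (-.011,.011)],[proj(p,st['tool_pos']+T@np.array([x,-.0425,zz]))[0].round().tolist() for x in (-.011,.011)])
E
```

```text
[[281.0, 220.0], [297.0, 195.0], [289.0, 165.0], [261.0, 150.0], [230.0, 159.0], [215.0, 186.0], [225.0, 215.0], [252.0, 228.0], [281.0, 220.0]]
now [ 0.465  -0.3792  0.135 ] az 141.23 tilt 0.22 t 7.6 q [-0.73  0.17  1.83 -0.    1.15 -1.62]
0 [[768.0, 217.0], [792.0, 230.0], [608.0, 239.0], [631.0, 252.0]] [[183.0, 236.0], [181.0, 201.0]]
-0.02 [[770.0, 176.0], [794.0, 188.0], [610.0, 197.0], [633.0, 210.0]] [[175.0, 252.0], [173.0, 214.0]]
-0.04 [[772.0, 134.0], [797.0, 146.0], [612.0, 155.0], [635.0, 167.0]] [[166.0, 272.0], [162.0, 229.0]]
-0.05 [[774.0, 113.0], [798.0, 125.0], [612.0, 134.0], [636.0, 146.0]] [[161.0, 283.0], [156.0, 239.0]]
-0.06 [[775.0, 92.0], [799.0, 104.0], [613.0, 113.0], [636.0, 125.0]] [[154.0, 297.0], [149.0, 250.0]]
```

View pics/w4.png

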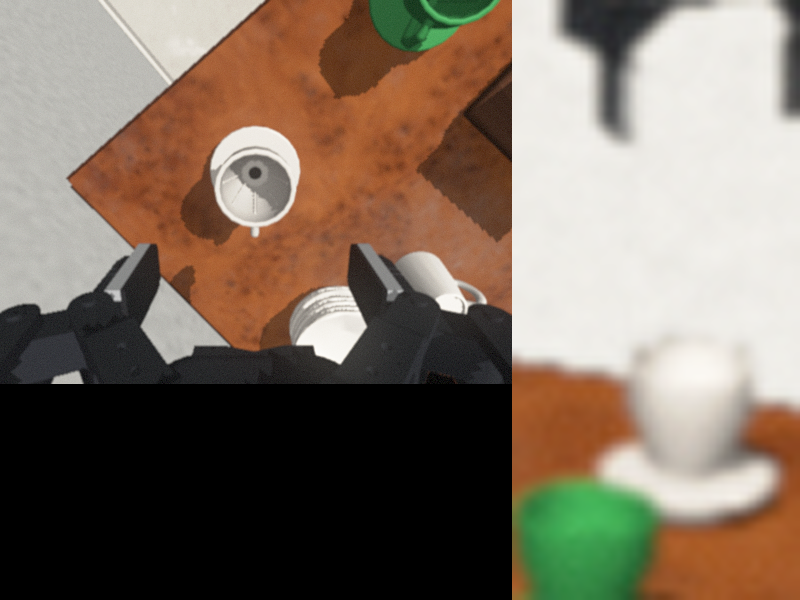

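The side crop shows the left fingertip at (628,140), about 53 mm behind the reported TCP with the gripper open. That confirms a finger offset of roughly 40 mm. In the wrist crop the dripper is upright and centred between the fingers: rim centre column 255, finger midpoint 254. I'll grasp about 40 mm lower.

Call:
{"api": "drive_tool", "payload": {
  "rows": [
    [0, 0, 0, -0.001, 0.001, 0.025, 1],
    [0, 0, 0, 0, 0, 0.035, 1],
    [0, 0, 0, 0, 0, 0.035, 1],
    [0, 0, 0, 0, 0, 0.03, 1],
    [0, 0, 0, 0, 0, 0.014, 1],
    [0, 0, 0, 0, 0, 0, 1],
    [0, 0, 0, 0, 0, 0, 0.8],
    [0, 0, 0, 0, 0, 0, 0.6]
  ],
  "force": 40
}}

```text
time: 8.27
tool_pos: [0.4683, -0.3807, -0.0009]
tcp_rot: [1.042, 2.962, -0.001]
wrist_force: [0.6, 1.2, 0.8]
width: 0.751
grip_force: 1.5
```

Call:
{"api": "drive_tool", "payload": {
  "rows": [
    [0, 0, 0, 0, 0, 0, 0.5],
    [0, 0, 0, 0, 0, 0, 0.4],
    [0, 0, 0, 0, 0, 0, 0.4],
    [0, 0, 0, 0, 0, 0, 0.4]
  ]
}}

```text
time: 8.6
tool_pos: [0.4684, -0.3808, -0.0004]
tcp_rot: [1.042, 2.962, -0.001]
wrist_force: [-0.8, 1.0, 2.6]
width: 0.729
grip_force: 44.1
```

Call:
{"api": "drive_tool", "payload": {
  "rows": [
    [0, 0, 0, 0, 0, -0.01, 0.4],
    [0, 0, 0, 0, 0, -0.03, 0.4],
    [0, 0, 0, 0, 0, -0.04, 0.4],
    [0, 0, 0, 0, 0, -0.04, 0.4],
    [0, 0, 0, 0, 0, -0.04, 0.4],
    [0, 0, 0, 0.01, 0.02, -0.03, 0.4],
    [0, 0, 0, 0.012, 0.025, -0.02, 0.4],
    [0, 0, 0, 0.012, 0.025, -0.02, 0.4]
  ]
}}

```text
time: 9.27
tool_pos: [0.4852, -0.3041, 0.2316]
tcp_rot: [1.044, 2.96, -0.001]
wrist_force: [-0.2, -0.3, -3.4]
width: 0.722
grip_force: 44.6
```

Call:
{"api": "drive_tool", "payload": {
  "rows": [
    [0, 0, 0, 0.015, 0.03, -0.02, 0.4],
    [0, 0, 0, 0.01, 0.025, -0.02, 0.4],
    [0, 0, 0, 0.004, 0.01, 0, 0.4],
    [0, 0, 0, 0, 0, 0, 0.4],
    [0, 0, 0, 0, 0, 0, 0.4]
  ]
}}

```text
time: 9.68
tool_pos: [0.5026, -0.2351, 0.268]
tcp_rot: [-1.04, -2.964, 0.001]
wrist_force: [0.4, -0.6, -2.9]
width: 0.728
grip_force: 44.6
```

```bash
python3 - <<'E'
from h import *
p=shot('wrist');keep(p,'w5.pkl');save(p,'w5.png',None,1.5);plan([]);s=status.read_state();print(s['width'],s['grip_force'],s['tcp_rot'],s['tool_pos'])
pickle.dump((s['tool_pos'],s['tcp_rot']),open('s5.pkl','wb'))
E
```

```text
now [ 0.5021 -0.2356  0.2672] az 141.26 tilt 0.11 t 9.7333 q [-0.48 -0.    1.77 -0.    1.38 -1.38]
0.7323997966257643 44.56691719125956 [-1.04146187e+00 -2.96199204e+00  1.16361058e-03] [ 0.5020926  -0.23559029  0.26716338]
```

View pics/w5.png

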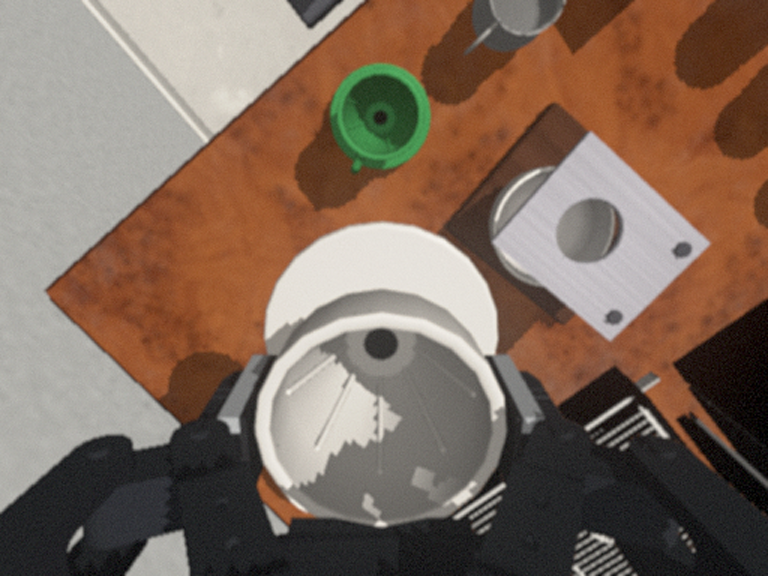

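The wrist view (1.5x) shows the dripper held upright between the pads. Its flange spans columns 265–498 with its top at row 222, and its rim spans columns 257–506 and rows 315–524. The stand hole is at (589,231), with plate corners at (590,132), (710,243), (608,340) and (494,242).

```bash
python3 - <<'E'
from h import *
a=load('w1.pkl');b=load('w5.pkl');tp,tr=pickle.load(open('s5.pkl','rb'))
mod=np.array([[-50,50,95],[75,50,95],[75,-50,95],[-50,-50,95],[62,34,98],[62,-34,98],[0,0,95]])/1e3
P=[(a,np.array([[460,234],[571,328],[488,409],[381,321],[546,332],[489,387],[465,315]])/1.5),(b,np.array([[590,132],[710,243],[608,340],[494,242],[681,248],[613,315],[589,231]])/1.5)]
def f(v,P):
    c,s=np.cos(v[2]),np.sin(v[2]);X=mod@np.array([[c,s,0],[-s,c,0],[0,0,1]])+[v[0],v[1],v[3]]
    return np.concatenate([(proj(p,X)-q).ravel() for p,q in P])
for PP in (P,P[1:]):
    r=least_squares(f,[.6,-.11,0,0],args=(PP,));print('stand',r.x.round(4),r.fun.round(1))
    r0=least_squares(lambda v:f([*v,0],PP),[.6,-.11,0]);print(' z=0',r0.x.round(4))
for i,n in ((0,'c'),(1,'c'),(2,'c'),(3,'c'),(6,'hole')): print(n,tri([(P[0][0],*P[0][1][i]),(P[1][0],*P[1][1][i])]).round(4))
# hole ellipse subpixel
for p,c in ((a,(310,210)),(b,(393,154))):
    g=cv2.cvtColor(p['color'],cv2.COLOR_RGB2HSV)
    x0,y0=c[0]-28,c[1]-28;sub=p['color'][y0:y0+56,x0:x0+56].astype(float)
    plate=np.median(sub.reshape(-1,3),0);d=np.abs(sub-[175,165,175]).sum(2)
# dripper held
obs=np.array([265,498,222,257,506,315,524])/1.5
def g(v):
    F=proj(b,circ(v[:2],.042,v[2]+.019,180));Rm=proj(b,circ(v[:2],.0315,v[2]+.075,180))
    F14=proj(b,circ(v[:2],.042,v[2]+.014,180))
    return np.array([F[:,0].min(),F[:,0].max(),F14[:,1].min(),Rm[:,0].min(),Rm[:,0].max(),Rm[:,1].min(),Rm[:,1].max()])-obs
r=least_squares(g,[.5,-.23,.26]);print('drip',r.x.round(4),r.fun.round(2),'minus tcp',(r.x-tp).round(4))
E
```

```text
stand [ 0.596  -0.1145  0.2158 -0.0044] [ 1.4 -1.1 -0.5 -0.5 -0.4 -1.4 -0.4  0.3  0.6  0.5  0.8  0.6 -0.2  0.3
 -0.1 -0.2 -1.3 -0.3  0.7 -0.3 -1.5 -0.3  0.8  0.8  0.9  0.9 -0.6  0.4]
 z=0 [ 0.594  -0.115   0.2158]
stand [ 0.5968 -0.1138  0.213  -0.0063] [ 0.3 -0.  -1.4 -0.2  0.7 -0.7 -0.9 -0.6  0.7  0.7  0.9  0.6 -0.3  0.3]
 z=0 [ 0.5939 -0.1153  0.213 ]
c [ 0.5349 -0.0786  0.0975]
c [ 0.6582 -0.0496  0.093 ]
c [ 0.6814 -0.148   0.0898]
c [ 0.558  -0.1731  0.092 ]
hole [ 0.5955 -0.114   0.0916]
drip [ 0.502  -0.2348  0.2631] [ 0.54 -1.02  0.45  1.12 -0.79 -2.    1.96] minus tcp [-0.0001  0.0008 -0.0041]
```

Call:
{"api": "drive_tool", "payload": {
  "rows": [
    [0, 0, 0, 0, 0.015, 0.01, 0.4],
    [0, 0, 0, 0, 0.028, 0.015, 0.4],
    [0, 0, 0, 0.001, 0.03, 0.015, 0.4],
    [0, 0, 0, 0.001, 0.03, 0.015, 0.4],
    [0, 0, 0, 0.001, 0.029, 0.015, 0.4],
    [0, 0, 0, 0, 0.02, 0.02, 0.4],
    [0, 0, 0, 0, 0, 0.03, 0.4],
    [0, 0, 0, 0, 0, 0.015, 0.4]
  ]
}}

```text
time: 10.4
tool_pos: [0.5934, -0.1147, 0.1278]
tcp_rot: [-1.039, -2.957, 0.002]
wrist_force: [-1.3, 0.5, -2.5]
width: 0.728
grip_force: 44.6
```

Call:
{"api": "drive_tool", "payload": {
  "rows": [
    [0, 0, 0, 0, 0, 0, 0.4],
    [0, 0, 0, 0, 0, 0, 0.4]
  ]
}}

```text
time: 10.57
tool_pos: [0.5937, -0.1158, 0.1305]
tcp_rot: [-1.043, -2.958, 0.002]
wrist_force: [0.2, -0.4, -1.7]
width: 0.726
grip_force: 44.6
```

```bash
python3 - <<'E'
from h import *
a=[]
for i in range(4):
    a.append(status.read_state()['tool_pos'])
    if i==0:
        p=shot('wrist');keep(p,'w6.pkl');save(p,'w6.png')
        s=shot('side');keep(s,'s6.pkl')
plan([(.595,-.1152,.13,141)]);print(np.mean(a,0).round(4),a[0],status.read_state()['wrist_force'])
E
```

```text
now [ 0.5963 -0.1162  0.134 ] az 141.15 tilt 0.06 t 10.6667 q [-0.23  0.18  1.82 -0.    1.14 -1.13]
1 x [0, 0, np.float64(0.15), 0.0016, 0.0, np.float64(0.004)]
[ 0.5956 -0.1161  0.1331] [ 0.59371447 -0.11575692  0.13050083] [-1.04612104 -0.28811389 -1.18728192]
```

Call:
{"api": "drive_tool", "payload": {
  "rows": [
    [0, 0, 0, 0, 0, 0.015, 0.4],
    [0, 0, 0, 0, 0, 0.012, 0.4],
    [0, 0, 0, 0, 0, 0.004, 0.4],
    [0, 0, 0, 0, 0, 0.003, 0.4],
    [0, 0, 0, 0, 0, 0, 0.4]
  ]
}}

```text
time: 11.08
tool_pos: [0.5954, -0.1151, 0.0989]
tcp_rot: [-1.043, -2.963, 0.0]
wrist_force: [-0.2, -0.3, -1.9]
width: 0.728
grip_force: 44.6
```

Call:
{"api": "drive_tool", "payload": {
  "rows": [
    [0, 0, 0, 0, 0, 0.002, 0.4],
    [0, 0, 0, 0, 0, 0.002, 0.4],
    [0, 0, 0, 0, 0, 0.002, 0.4],
    [0, 0, 0, 0, 0, 0, 0.4]
  ]
}}

```text
time: 11.42
tool_pos: [0.5957, -0.1149, 0.0931]
tcp_rot: [-1.042, -2.963, 0.0]
wrist_force: [-0.1, 0.2, -1.4]
width: 0.726
grip_force: 44.6
```

Call:
{"api": "drive_tool", "payload": {
  "rows": [
    [0, 0, 0, 0, 0, 0.002, 0.4],
    [0, 0, 0, 0, 0, 0.002, 0.4],
    [0, 0, 0, 0, 0, 0.002, 0.4],
    [0, 0, 0, 0, 0, 0, 0.4]
  ]
}}

```text
time: 11.75
tool_pos: [0.5954, -0.1149, 0.0866]
tcp_rot: [-1.042, -2.963, 0.0]
wrist_force: [0.5, -0.5, -1.8]
width: 0.728
grip_force: 44.6
```

Call:
{"api": "drive_tool", "payload": {
  "rows": [
    [0, 0, 0, 0, 0, 0.002, 0.4],
    [0, 0, 0, 0, 0, 0.002, 0.4],
    [0, 0, 0, 0, 0, 0, 0.4]
  ]
}}

```text
time: 12.0
tool_pos: [0.5955, -0.1149, 0.0827]
tcp_rot: [-1.042, -2.963, 0.0]
wrist_force: [-0.8, 0.1, -1.8]
width: 0.73
grip_force: 44.6
```

Call:
{"api": "drive_tool", "payload": {
  "rows": [
    [0, 0, 0, 0, 0, 0.001, 0.4],
    [0, 0, 0, 0, 0, 0.001, 0.4],
    [0, 0, 0, 0, 0, 0, 0.4]
  ]
}}

```text
time: 12.25
tool_pos: [0.5957, -0.1149, 0.081]
tcp_rot: [-1.043, -2.963, 0.0]
wrist_force: [1.3, -0.5, -1.2]
width: 0.726
grip_force: 44.6
```

Call:
{"api": "drive_tool", "payload": {
  "rows": [
    [0, 0, 0, 0, 0, 0.001, 0.4],
    [0, 0, 0, 0, 0, 0, 0.4]
  ]
}}

```text
time: 12.42
tool_pos: [0.5959, -0.115, 0.0806]
tcp_rot: [1.043, 2.963, -0.0]
wrist_force: [-1.1, -0.3, -0.0]
width: 0.727
grip_force: 44.7
```

Call:
{"api": "drive_tool", "payload": {
  "rows": [
    [0, 0, 0, 0, 0, 0.001, 0.4],
    [0, 0, 0, 0, 0, 0, 0.4]
  ]
}}

```text
time: 12.58
tool_pos: [0.596, -0.1149, 0.0805]
tcp_rot: [1.042, 2.963, 0.0]
wrist_force: [-2.9, 1.4, 5.7]
width: 0.729
grip_force: 45.0
```

Contact came at TCP z = 0.0805, with 7 N upward, after the full 14 mm of free travel. That puts the flange home on the plate, so I release.

Call:
{"api": "drive_tool", "payload": {
  "rows": [
    [0, 0, 0, 0, 0, 0, 0.7],
    [0, 0, 0, 0, 0, 0, 0.8],
    [0, 0, 0, 0, 0, 0, 1],
    [0, 0, 0, 0, 0, 0, 1],
    [0, 0, 0, 0, 0, 0, 1]
  ]
}}

```text
time: 13.0
tool_pos: [0.596, -0.115, 0.0792]
tcp_rot: [1.043, 2.963, 0.0]
wrist_force: [-1.0, 0.3, -0.2]
width: 1.0
grip_force: 0.0
```

Call:
{"api": "drive_tool", "payload": {
  "rows": [
    [0, 0, 0, 0, 0, -0.015, 1],
    [0, 0, 0, 0, 0, -0.03, 1],
    [0, 0, 0, 0, 0, -0.04, 1],
    [0, 0, 0, 0, 0, -0.04, 1],
    [0, 0, 0, 0, 0, -0.04, 1],
    [0, 0, 0, 0, 0, -0.02, 1],
    [0, 0, 0, 0, 0, 0, 1]
  ]
}}

```text
time: 13.58
tool_pos: [0.5997, -0.1158, 0.2722]
tcp_rot: [1.038, 2.952, 0.002]
wrist_force: [1.1, -0.0, 1.1]
width: 1.003
grip_force: 0.0
```

```bash
python3 - <<'E'
from h import *
p=shot('wrist');keep(p,'w7.pkl');s=shot('side');keep(s,'s7.pkl');t=shot('top');keep(t,'t7.pkl')
im=np.zeros((600,800,3),np.uint8);im[:384,:512]=p['color']
im[384:600,:288]=cv2.resize(s['color'][130:202,210:306],(288,216),interpolation=cv2.INTER_CUBIC)
im[384:600,288:576]=cv2.resize(t['color'][135:195,260:340],(288,216),interpolation=cv2.INTER_CUBIC)
kt=t['color'][190:245,120:190];im[384:584,576:800]=cv2.resize(kt,(224,176))[:176].repeat(1,0) if False else cv2.resize(kt,(224,200))
im[:384,512:]=cv2.resize(s['color'][195:290,190:261],(288,384),interpolation=cv2.INTER_CUBIC)
cv2.imwrite('pics/w7.png',im[...,::-1]);plan([])
for h in (.081,):
  c=(.595,-.1145)
  for nm,r,z in (('rim',.0315,h+.075),('fl',.042,h+.019)):
    for n,v in (('w',p),('s',s)): q=proj(v,circ(c,r,z));print(n,nm,q.min(0).round(1),q.max(0).round(1))
E
```

```text
now [ 0.5954 -0.1149  0.2634] az 141.23 tilt 0.06 t 13.7333 q [-0.23  0.1   1.67 -0.    1.38 -1.13]
w rim [216.8 129.5] [285.2 196.2]
s rim [234.7 141.1] [253.6 147.2]
w fl [212.2 112.2] [289.7 188.7]
s fl [232.  155.5] [256.7 164.3]
```

View pics/w7.png

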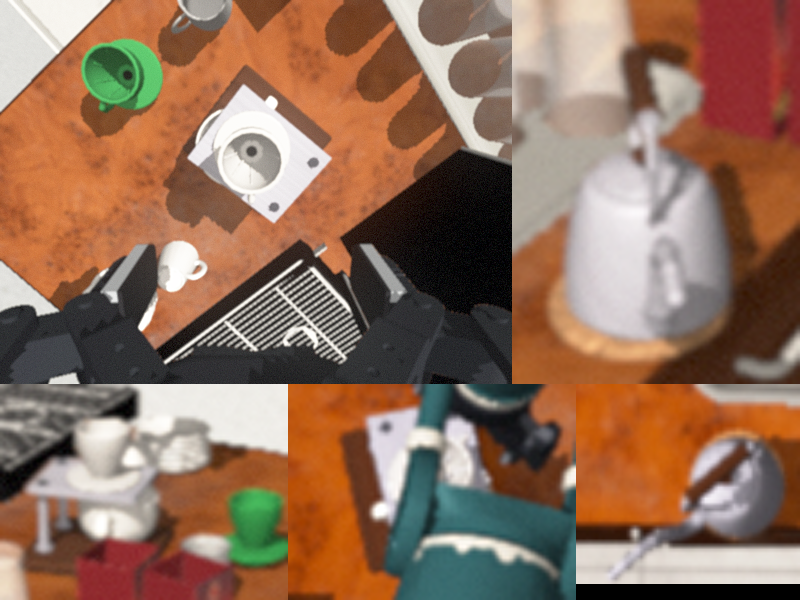

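The views show the dripper home and upright on the plate: wrist rim at (253,155), and the side crop agrees. The mug is still in place. In the kettle crop the bar runs from (688,505) to (752,452) and the spout tip is at (612,578). Next I work out the kettle and bystander positions.

```bash
python3 - <<'E'
from h import *
t=load('t7.pkl');a=load('w1.pkl');w=load('w7.pkl')
f=lambda u,v:((u-576)/3.2+120,(v-384)/3.636+190)
e1=atz(t,*f(688,505),.156);e2=atz(t,*f(752,452),.156);tip=atz(t,*f(612,578),.105)
print('bar',e1,e2,(e1+e2)/2,np.degrees(np.arctan2(*(e1-e2)[1::-1])),'tip',tip)
c=(e1+e2)/2;print('tip az',np.degrees(np.arctan2(*(tip-c)[1::-1])),np.hypot(*(tip-c)[:2]))
print('creamer',tri([(a,411/1.5,107/1.5),(w,207,10)]),atz(a,411/1.5,107/1.5,.068))
for u,v in ((354,300),(353,333)): print('tea top',atz(t,u/1.5,v/1.5,.122))
for u,v in ((330,258),(301,235),(332,226)): print('tumbler top',atz(t,u/1.5,v/1.5,.12))
print('green',atz(a,285/1.5,205/1.5,.075))
obs=np.array([218,289,197])
def g(v):
    q=proj(w,circ(v,.0315,.156,180));F=proj(w,circ(v,.042,.1,180));return np.array([q[:,0].min()-218,q[:,0].max()-288.5,q[:,1].max()-196.5])
r=least_squares(g,[.595,-.115]);print('mouth',r.x,r.fun)
plan([(.56,.15,.33,128),(.385,.32,.33,120)])
E
```

```text
bar [0.36672156 0.37423368 0.156     ] [0.4160012  0.30986036 0.156     ] [0.39136138 0.34204702 0.156     ] 127.43510443003062 tip [0.30165062 0.46232992 0.105     ]
tip az 126.71672985734246 0.15005331322246132
creamer [ 0.43732753 -0.05240326 -0.00330221] [ 0.43594882 -0.05181566  0.068     ]
tea top [0.45219656 0.1080949  0.122     ]
tea top [0.37673748 0.10927398 0.122     ]
tumbler top [0.54949914 0.16481643 0.12      ]
tumbler top [0.60287186 0.23292083 0.12      ]
tumbler top [0.62518467 0.16165892 0.12      ]
green [ 0.43501002 -0.17837217  0.075     ]
mouth [ 0.5964828  -0.11298121] [ 1.03598304 -1.03962839 -0.07079299]
now [ 0.5954 -0.1149  0.2634] az 141.23 tilt 0.06 t 13.7333 q [-0.23  0.1   1.67 -0.    1.38 -1.13]
8 [[0, 0, np.float64(1.65), 0.0242, 0.023, np.float64(-0.0083)], [0, 0, np.float64(1.65), 0.0248, 0.0223, np.float64(-0.0083)], [0, 0, np.float64(1.65), 0.0255, 0.0216, np.float64(-0.0083)], [0, 0, np.float64(1.65), 0.0261, 0.0209, np.float64(-0.0083)], [0, 0, np.float64(1.65), 0.0267, 0.0201, np.float64(-0.0083)], [0, 0, np.float64(1.65), 0.0272, 0.0193, np.float64(-0.0083)], [0, 0, np.float64(1.65), 0.0278, 0.0185, np.float64(-0.0083)], [0, 0, np.float64(1.65), 0.0283, 0.0177, np.float64(-0.0083)]]
7 [[0, 0, np.float64(1.14), 0.0345, -0.0047, np.float64(-0.0)], [0, 0, np.float64(1.14), 0.0344, -0.0054, np.float64(-0.0)], [0, 0, np.float64(1.14), 0.0343, -0.0061, np.float64(-0.0)], [0, 0, np.float64(1.14), 0.0342, -0.0068, np.float64(-0.0)], [0, 0, np.float64(1.14), 0.034, -0.0075, np.float64(-0.0)], [0, 0, np.float64(1.14), 0.0339, -0.0082, np.float64(-0.0)], [0, 0, np.float64(1.14), 0.0337, -0.0088, np.float64(-0.0)]]
```

Call:
{"api": "drive_tool", "payload": {
  "rows": [
    [0, 0, 1, 0.02, 0.008, -0.01, 1],
    [0, 0, 1, 0.033, 0.014, -0.01, 1],
    [0, 0, 1, 0.034, 0.014, -0.01, 1],
    [0, 0, 1, 0.034, 0.014, -0.01, 1],
    [0, 0, 1, 0.034, 0.014, -0.01, 1],
    [0, 0, 1, 0.035, 0.013, 0, 1],
    [0, 0, 1, 0.035, 0.013, 0, 1],
    [0, 0, 1, 0.035, 0.012, 0, 1]
  ]
}}

```text
time: 14.4
tool_pos: [0.4708, 0.1369, 0.3116]
tcp_rot: [-1.247, -2.88, 0.004]
wrist_force: [0.5, 0.2, 0.3]
width: 1.0
grip_force: 0.0
```

Call:
{"api": "drive_tool", "payload": {
  "rows": [
    [0, 0, 1, 0.035, 0.012, 0, 1],
    [0, 0, 1, 0.035, 0.011, 0, 1],
    [0, 0, 1, 0.035, 0.011, 0, 1],
    [0, 0, 1, 0.035, 0.01, 0, 1],
    [0, 0, 1, 0.035, 0.01, 0, 1],
    [0, 0, 1, 0.02, 0.008, 0, 1],
    [0, 0, 0, 0, 0, 0, 1],
    [0, 0, 0, 0, 0, 0, 1]
  ]
}}

```text
time: 15.07
tool_pos: [0.3906, 0.3238, 0.3114]
tcp_rot: [-1.391, -2.815, 0.007]
wrist_force: [1.0, -0.1, -0.1]
width: 1.001
grip_force: 0.0
```

```bash
python3 - <<'E'
from h import *
w1=load('w1.pkl');w2=load('w2.pkl');w7=load('w7.pkl')
print('jug',tri([(w1,338/1.5,455/1.5),(w2,552/1.5,372/1.5)]),atz(w7,180,262,.05),'pile top',atz(w2,467/1.5,450/1.5,.06))
p=shot('wrist');keep(p,'w8.pkl');plan([(.391,.342,.3,127)])
im=cv2.resize(p['color'],(768,576))
for c in [(.391,.342)]:
    t=np.radians(127)
    for s in (-.04,0,.04): u=proj(p,[[c[0]+s*np.cos(t),c[1]+s*np.sin(t),.159]])[0]*1.5;cv2.circle(im,tuple(int(x) for x in u),3,(0,255,0),1)
cv2.imwrite('pics/w8.png',im[...,::-1])
E
```

```text
jug [ 0.66274002 -0.31354618  0.0257635 ] [ 0.66124998 -0.29335456  0.05      ] pile top [ 0.65143693 -0.41813147  0.06      ]
now [0.3912 0.323  0.3119] az 127.32 tilt 0.26 t 15.1167 q [ 0.64 -0.11  1.78 -0.    1.47 -0.01]
1 x [0, 0, np.float64(0.32), 0.0152, 0.0113, np.float64(0.0119)]
```

View pics/w8.png

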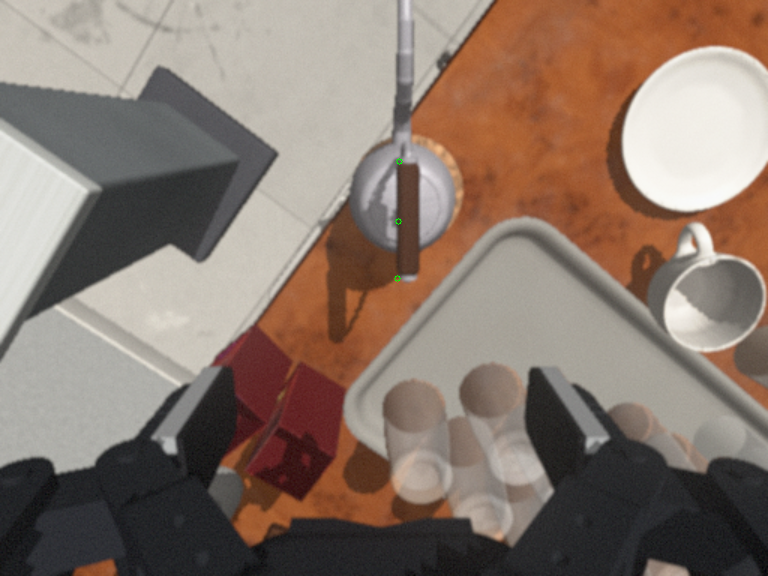

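The wrist view (1.5x) shows the kettle's bar from (408,162) to (408,277), which lies along the tool's x within about 0.5°. Its centre is at (408,220), about 7 mm to tool +y of the first estimate. The spout points up the image, and the tea boxes are at (260,380) and (300,430). I'll centre over the bar, descend part way and re-measure.

Call:
{"api": "drive_tool", "payload": {
  "rows": [
    [0, 0, 0, 0.005, 0.006, 0.02, 1],
    [0, 0, 0, 0.005, 0.006, 0.03, 1],
    [0, 0, 0, 0.005, 0.006, 0.03, 1],
    [0, 0, 0, 0, 0, 0.03, 1],
    [0, 0, 0, 0, 0, 0.01, 1],
    [0, 0, 0, 0, 0, 0, 1],
    [0, 0, 0, 0, 0, 0, 1]
  ]
}}

```text
time: 15.7
tool_pos: [0.3976, 0.3454, 0.1942]
tcp_rot: [-1.398, -2.813, 0.002]
wrist_force: [-0.2, 0.2, 1.2]
width: 0.998
grip_force: 0.0
```

```bash
python3 - <<'E'
from h import *
w=load('w8.pkl');p=shot('wrist');keep(p,'w9.pkl')
def bar(p,hint):
    c=p['color'].astype(int);m=((c[...,0]<140)&(c[...,0]-c[...,2]>15)&(c[...,0]-c[...,2]<80)&(c[...,0]-c[...,1]>8)).astype(np.uint8)
    m=cv2.morphologyEx(m,cv2.MORPH_OPEN,np.ones((5,5),np.uint8))
    n,l,st,ce=cv2.connectedComponentsWithStats(m);u,v=hint;k=np.bincount(l[v-8:v+8,u-8:u+8][l[v-8:v+8,u-8:u+8]>0].ravel()).argmax()
    pts=np.argwhere(l==k)[:,::-1].astype(np.float32);print(st[k],cv2.minAreaRect(pts));return cv2.minAreaRect(pts)
b1=bar(w,(272,147))
t=np.radians(127);X=[[.3964,.3461,.159]];h=proj(p,X)[0].astype(int);print('hint',h)
b2=bar(p,h)
print('tri',tri([(w,*b1[0]),(p,*b2[0])]));plan([])
E
```

```text
[ 217  109   63  120 3241] ((248.05606079101562, 168.47064208984375), (118.24310302734375, 62.083282470703125), 88.91908264160156)
hint [253 196]
[ 190  140   75  136 5074] ((227.15509033203125, 207.38397216796875), (133.694580078125, 73.74064636230469), 88.18170166015625)
tri [0.40350577 0.29255799 0.0546509 ]
now [0.3984 0.3464 0.1957] az 127.17 tilt 0.1 t 15.75 q [ 0.67 -0.02  1.91 -0.    1.25  0.02]
```

```bash
python3 - <<'E'
from h import *
for f,u,v in (('w8.pkl',272,147),('w9.pkl',253,196)):
    p=load(f);c=p['color'].astype(int)
    for r in (v-25,v,v+25): print(f,r,[(x,*c[r,x].tolist()) for x in range(u-22,u+24,2)])
    print('vert',[(y,*c[y,u].tolist()) for y in range(v-66,v+70,3)])
E
```

```text
w8.pkl 122 [(250, 188, 183, 187), (252, 135, 130, 131), (254, 115, 112, 113), (256, 135, 129, 134), (258, 186, 181, 184), (260, 205, 199, 203), (262, 206, 203, 206), (264, 131, 125, 125), (266, 75, 57, 47), (268, 94, 68, 57), (270, 91, 63, 50), (272, 95, 67, 54), (274, 95, 67, 55), (276, 90, 57, 47), (278, 92, 67, 63), (280, 197, 189, 193), (282, 212, 207, 212), (284, 204, 200, 203), (286, 190, 183, 188), (288, 192, 189, 190), (290, 208, 204, 205), (292, 211, 205, 210), (294, 197, 192, 193)]
w8.pkl 147 [(250, 111, 107, 109), (252, 108, 106, 108), (254, 113, 112, 113), (256, 110, 104, 103), (258, 138, 135, 138), (260, 152, 146, 149), (262, 118, 114, 117), (264, 78, 70, 70), (266, 68, 46, 38), (268, 85, 58, 45), (270, 94, 67, 55), (272, 92, 61, 50), (274, 91, 65, 53), (276, 91, 63, 52), (278, 87, 63, 56), (280, 166, 162, 162), (282, 179, 175, 177), (284, 182, 177, 180), (286, 180, 176, 178), (288, 183, 179, 183), (290, 178, 172, 173), (292, 183, 178, 182), (294, 176, 172, 174)]
w8.pkl 172 [(250, 93, 59, 39), (252, 97, 63, 40), (254, 95, 57, 34), (256, 97, 59, 39), (258, 100, 63, 40), (
[... 2913 characters left out ...]
6), (160, 90, 64, 56), (163, 91, 63, 52), (166, 91, 63, 53), (169, 90, 61, 51), (172, 88, 64, 50), (175, 86, 63, 50), (178, 91, 67, 52), (181, 86, 59, 47), (184, 86, 59, 47), (187, 85, 61, 50), (190, 87, 64, 51), (193, 83, 55, 39), (196, 84, 58, 45), (199, 86, 59, 44), (202, 86, 58, 44), (205, 87, 59, 45), (208, 87, 58, 45), (211, 81, 51, 36), (214, 88, 59, 47), (217, 86, 56, 43), (220, 83, 56, 40), (223, 84, 56, 47), (226, 89, 63, 48), (229, 82, 56, 38), (232, 87, 58, 47), (235, 82, 54, 37), (238, 85, 55, 42), (241, 80, 51, 39), (244, 79, 61, 53), (247, 170, 165, 165), (250, 164, 122, 106), (253, 164, 100, 62), (256, 158, 99, 61), (259, 159, 99, 64), (262, 158, 101, 69), (265, 152, 96, 70)]
```

```bash
python3 - <<'E'
from h import *
a=load('w8.pkl');b=load('w9.pkl')
e1=tri([(a,272,109.5),(b,253,140.5)]);e2=tri([(a,272.2,183),(b,253.2,245)])
print(e1,e2,(e1+e2)/2,np.linalg.norm(e1-e2),np.degrees(np.arctan2(*(e1-e2)[1::-1])))
for p,v1,v2,u in ((a,109.5,183,272),(b,140.5,245,253)):
    x=atz(p,u,v1,.159);y=atz(p,u,v2,.159);print((x+y)/2,np.linalg.norm(x-y))
print([status.read_state()['tool_pos'].round(4)])
plan([((.0+(.3964)),.3461,.089,127.2)])
E
```

```text
[0.37363903 0.37577985 0.15038284] [0.41927262 0.31673569 0.15884189] [0.39645582 0.34625777 0.15461236] 0.07510121780772495 127.69944547109871
[0.39610696 0.34635372 0.159     ] 0.07537462931749069
[0.39587679 0.34672476 0.159     ] 0.07562571149077058
[array([0.3984, 0.3464, 0.1957])]
now [0.3984 0.3464 0.1957] az 127.17 tilt 0.1 t 15.75 q [ 0.67 -0.02  1.91 -0.    1.25  0.02]
3 x [0, 0, np.float64(-0.01), 0.0003, -0.0006, np.float64(0.0356)]
```

The bar centre is (0.396, 0.346) with its top at about 0.155, against 0.159 from the text. I descend and grip.

Call:
{"api": "drive_tool", "payload": {
  "rows": [
    [0, 0, 0, 0, -0.001, 0.025, 1],
    [0, 0, 0, 0, 0, 0.035, 1],
    [0, 0, 0, 0, 0, 0.03, 1],
    [0, 0, 0, 0, 0, 0.015, 1],
    [0, 0, 0, 0, 0, 0.001, 1],
    [0, 0, 0, 0, 0, 0, 0.7],
    [0, 0, 0, 0, 0, 0, 0.4],
    [0, 0, 0, 0, 0, 0, 0.15]
  ],
  "force": 100
}}

```text
time: 16.42
tool_pos: [0.3986, 0.3475, 0.0913]
tcp_rot: [1.395, 2.812, 0.007]
wrist_force: [0.0, -0.9, -0.2]
width: 0.602
grip_force: 0.0
```

Call:
{"api": "drive_tool", "payload": {
  "rows": [
    [0, 0, 0, 0, 0, 0, 0],
    [0, 0, 0, 0, 0, 0, 0],
    [0, 0, 0, 0, 0, 0, 0],
    [0, 0, 0, 0, 0, 0, 0],
    [0, 0, 0, 0, 0, 0, 0],
    [0, 0, 0, 0, 0, 0, 0]
  ]
}}

```text
time: 16.92
tool_pos: [0.3968, 0.3465, 0.0896]
tcp_rot: [1.396, 2.814, 0.002]
wrist_force: [-2.9, -0.9, 4.6]
width: 0.168
grip_force: 98.3
```

Call:
{"api": "drive_tool", "payload": {
  "rows": [
    [0, 0, 0, 0, 0, -0.005, 0],
    [0, 0, 0, 0, 0, -0.01, 0],
    [0, 0, 0, 0, 0, -0.015, 0],
    [0, 0, 0, 0, 0, -0.02, 0],
    [0, 0, 0, 0, 0, -0.03, 0],
    [0, 0, 0, 0, 0, -0.03, 0],
    [0, 0, 0, 0, 0, -0.02, 0],
    [0, 0, 0, 0, 0, -0.01, 0]
  ]
}}

```text
time: 17.58
tool_pos: [0.3979, 0.347, 0.2322]
tcp_rot: [1.395, 2.812, 0.007]
wrist_force: [0.2, 0.7, -3.2]
width: 0.171
grip_force: 97.7
```

Call:
{"api": "drive_tool", "payload": {
  "rows": [
    [0, 0, 0, 0, 0, -0.01, 0],
    [0, 0, 0, 0, 0, 0, 0]
  ]
}}

```text
time: 17.75
tool_pos: [0.3971, 0.3464, 0.2399]
tcp_rot: [1.396, 2.813, 0.003]
wrist_force: [-0.6, 1.5, -3.8]
width: 0.17
grip_force: 97.7
```

```bash
python3 - <<'E'
from h import *
p=shot('wrist');keep(p,'w10.pkl');print(status.read_state()['torque'])
s=shot('side');keep(s,'s10.pkl');save(s,'s10.png',(150,90,350,290),3)
c=p['color'].astype(int);W=p['W']
plan([])
for m in masks_of(s,'kettle')[:2]: print('side',m['score'],m['bbox'])
for m in masks_of(p,'kettle')[:2]: print('wrist',m['score'],m['bbox'])
E
```

```text
[-0.08152699 -0.00736404 -0.06290276]
now [0.396  0.3455 0.2371] az 127.23 tilt 0.11 t 17.85 q [ 0.67 -0.05  1.86 -0.    1.33  0.02]
side 0.79 [198.4, 148.0, 244.7, 227.7]
wrist 0.71 [188.4, 3.3, 319.6, 348.8]
```

View pics/s10.png

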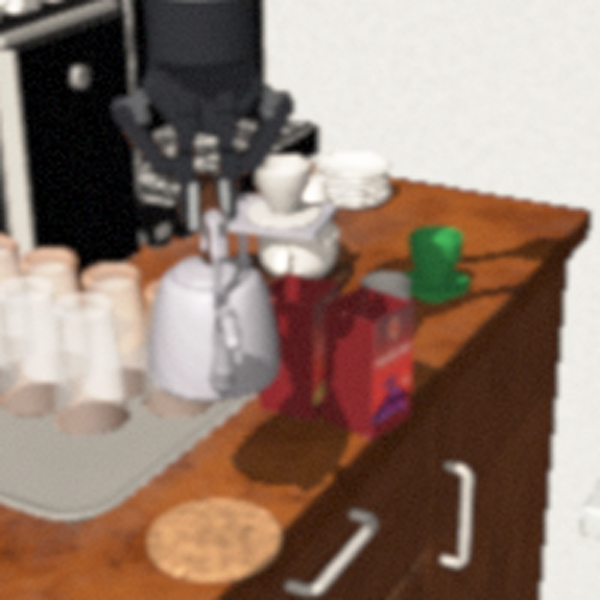

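The side crop shows the kettle held upright and clear of the cork trivet, with its bottom at about z = 0.157, above the tea boxes. The dripper stands in the stand. Now I plan the carry around the front to the -y side of the stand, which is clear of the creamer and the glasses.

```bash
sed -i 's/round(-da\/n,2)/float(round(-da\/n,1))/; s/round(-d\[2\],4)/float(round(-d[2],3))/; s/@x),4)/@x),3)/; s/@y),4)/@y),3)/' h.py; python3 - <<'E'
from h import *
p=load('w10.pkl');W=p['W'];s=status.read_state()
plan([(.43,.15,.25,112),(.42,-.05,.25,97),(.45,-.2,.25,85),(.57,-.262,.25,80)])if 0 else plan([(.43,.15,.25,112),(.42,-.05,.25,97),(.45,-.2,.25,86),(.57,-.262,.25,80)])
T=np.eye(4);T[:3,:3]=R.from_rotvec(s['tcp_rot']).as_matrix();T[:3,3]=s['tool_pos']
for x in (.14,.15,.155):
    for z in (.094,.108): print(x,z,proj(p,(T@[x,0,-(z-.0815),1])[:3])[0].round(1))
c=p['color'].astype(int)
for r in (4,10,16,22,28,34,40): print(r,[(u,int(c[r,u].sum()//3),int(c[r,u,0]-c[r,u,2])) for u in range(232,282,3)])
E
```

```text
now [0.3955 0.3451 0.2361] az 127.23 tilt 0.22 t 17.95 q [ 0.67 -0.04  1.86 -0.    1.33  0.02]
6 [[0, 0, 2.5, -0.029, -0.015, -0.002], [0, 0, 2.5, -0.03, -0.014, -0.002], [0, 0, 2.5, -0.031, -0.012, -0.002], [0, 0, 2.5, -0.031, -0.011, -0.002], [0, 0, 2.5, -0.032, -0.01, -0.002], [0, 0, 2.5, -0.032, -0.008, -0.002]]
6 [[0, 0, 2.5, -0.03, -0.014, -0.0], [0, 0, 2.5, -0.031, -0.013, -0.0], [0, 0, 2.5, -0.031, -0.011, -0.0], [0, 0, 2.5, -0.032, -0.01, -0.0], [0, 0, 2.5, -0.032, -0.009, -0.0], [0, 0, 2.5, -0.033, -0.007, -0.0]]
5 [[0, 0, 2.2, -0.031, 0.002, -0.0], [0, 0, 2.2, -0.03, 0.003, -0.0], [0, 0, 2.2, -0.03, 0.005, -0.0], [0, 0, 2.2, -0.03, 0.006, -0.0], [0, 0, 2.2, -0.03, 0.007, -0.0]]
4 [[0, 0, 1.5, -0.013, 0.031, -0.0], [0, 0, 1.5, -0.013, 0.031, -0.0], [0, 0, 1.5, -0.012, 0.032, -0.0], [0, 0, 1.5, -0.011, 0.032, -0.0]]
0.14 0.094 [249.7 -70.8]
0.14 0.108 [249.6 -86.8]
0.15 0.094 [249.6 -98.2]
0.15 0.108 [ 249.5 -117.5]
0.155 0.094 [ 249.6 -112.3]
0.155 0.108 [ 249.5 -133.3]
4 [(232, 189, 17), (235, 195, 18), (238, 120, 7), (241, 100, 2), (244, 128, 3), (247, 139, 1), (250, 145,
[... 1075 characters left out ...]
47, -1), (253, 153, 0), (256, 157, 2), (259, 155, 2), (262, 144, 2), (265, 178, 12), (268, 189, 14), (271, 191, 15), (274, 187, 10), (277, 187, 14), (280, 191, 14)]
34 [(232, 192, 16), (235, 194, 17), (238, 152, 12), (241, 109, 3), (244, 129, 3), (247, 141, 0), (250, 144, -2), (253, 150, 1), (256, 161, 2), (259, 157, -1), (262, 161, 0), (265, 180, 14), (268, 186, 14), (271, 189, 17), (274, 191, 14), (277, 188, 16), (280, 187, 14)]
40 [(232, 190, 15), (235, 193, 14), (238, 118, 9), (241, 103, 1), (244, 127, 3), (247, 148, 0), (250, 156, 0), (253, 158, 3), (256, 167, 2), (259, 160, 2), (262, 140, 0), (265, 124, 7), (268, 192, 15), (271, 191, 17), (274, 190, 17), (277, 186, 19), (280, 191, 15)]
```

Call:
{"api": "drive_tool", "payload": {
  "rows": [
    [0, 0, 1, -0.01, -0.005, -0.003, 0],
    [0, 0, 2, -0.02, -0.01, -0.003, 0],
    [0, 0, 2, -0.026, -0.013, -0.003, 0],
    [0, 0, 2, -0.028, -0.013, -0.003, 0],
    [0, 0, 2, -0.028, -0.012, -0.002, 0],
    [0, 0, 2, -0.028, -0.01, 0, 0],
    [0, 0, 2, -0.028, -0.009, 0, 0],
    [0, 0, 2, -0.028, -0.01, 0, 0]
  ]
}}

```text
time: 18.62
tool_pos: [0.4245, 0.1329, 0.2516]
tcp_rot: [-1.754, -2.606, 0.002]
wrist_force: [-0.2, -0.1, -4.5]
width: 0.173
grip_force: 97.7
```

Call:
{"api": "drive_tool", "payload": {
  "rows": [
    [0, 0, 2, -0.028, -0.012, 0, 0],
    [0, 0, 2, -0.028, -0.012, 0, 0],
    [0, 0, 2, -0.028, -0.012, 0, 0],
    [0, 0, 2, -0.028, -0.011, 0, 0],
    [0, 0, 2, -0.028, -0.01, 0, 0],
    [0, 0, 2, -0.028, -0.009, 0, 0],
    [0, 0, 2, -0.028, -0.006, 0, 0],
    [0, 0, 2, -0.028, 0, 0, 0]
  ]
}}

```text
time: 19.28
tool_pos: [0.4129, -0.1031, 0.2515]
tcp_rot: [-2.1, -2.335, 0.002]
wrist_force: [0.1, 0.5, -3.8]
width: 0.17
grip_force: 97.7
```

```bash
python3 - <<'E'
from h import *
plan([(.45,-.2,.25,86),(.57,-.262,.25,80)]);s=status.read_state();print(s['grip_force'],s['width'],s['wrist_force'])
E
```

```text
now [ 0.4129 -0.1031  0.2515] az 96.05 tilt 0.11 t 19.2833 q [-0.3  -0.26  2.02 -0.    1.38 -0.41]
3 [[0, 0, 3.4, -0.033, 0.009, 0.001], [0, 0, 3.4, -0.033, 0.011, 0.001], [0, 0, 3.4, -0.032, 0.013, 0.001]]
4 [[0, 0, 1.5, -0.013, 0.031, -0.0], [0, 0, 1.5, -0.013, 0.031, -0.0], [0, 0, 1.5, -0.012, 0.032, -0.0], [0, 0, 1.5, -0.011, 0.032, -0.0]]
97.70594000816345 0.16957133744943906 [ 0.14461129  0.45190519 -3.79976082]
```

Call:
{"api": "drive_tool", "payload": {
  "rows": [
    [0, 0, 2, -0.028, 0.006, 0, 0],
    [0, 0, 2, -0.028, 0.009, 0, 0],
    [0, 0, 2, -0.024, 0.012, 0, 0],
    [0, 0, 2, -0.018, 0.02, 0, 0],
    [0, 0, 2, -0.014, 0.026, 0, 0],
    [0, 0, 2, -0.013, 0.027, 0, 0],
    [0, 0, 2, -0.012, 0.026, 0, 0],
    [0, 0, 1, -0.009, 0.02, 0, 0]
  ]
}}

```text
time: 19.95
tool_pos: [0.5635, -0.2546, 0.2509]
tcp_rot: [-2.387, -2.041, 0.002]
wrist_force: [-0.8, -0.3, -4.3]
width: 0.17
grip_force: 97.8
```

Call:
{"api": "drive_tool", "payload": {
  "rows": [
    [0, 0, 1, -0.005, 0.012, 0, 0],
    [0, 0, 0, 0, 0, 0, 0],
    [0, 0, 0, 0, 0, 0, 0],
    [0, 0, 0, 0, 0, 0, 0]
  ]
}}

```text
time: 20.28
tool_pos: [0.5726, -0.2594, 0.2513]
tcp_rot: [-2.401, -2.022, 0.002]
wrist_force: [0.8, 0.3, -4.2]
width: 0.172
grip_force: 97.8
```

```bash
python3 - <<'E'
from h import *
plan([(.57,-.262,.25,80),(.57,-.262,.165,80)]);s=shot('side');keep(s,'s11.pkl');t=shot('top');keep(t,'t11.pkl')
st=status.read_state();T=R.from_rotvec(st['tcp_rot']).as_matrix();tip=st['tool_pos']+T@np.array([.15,0,-.0125]);print('tip',tip)
for n,v in (('side',s),('top',t)):
    print(n,proj(v,[tip,tip+[0,0,.014]]).round(1).tolist())
    for m in masks_of(v,'kettle')[:2]:
        y,x=np.nonzero(m['mask']);print(m['score'],m['bbox'],'top px',[(int(x[y==r].min()),int(x[y==r].max()),int(r)) for r in range(y.min(),y.min()+24,3) if (y==r).any()])
E
```

```text
now [ 0.5726 -0.2594  0.2513] az 80.22 tilt 0.15 t 20.2833 q [-0.46  0.15  1.63 -0.    1.36 -0.29]
1 x [0, 0, 0.2, -0.003, -0.002, 0.001]
3 x [0, 0, -0.0, 0.0, 0.0, 0.028]
tip [ 0.59834076 -0.11138489  0.26462577]
side [[242.3, 112.3], [242.3, 108.1]]
0.61 [242.0, 90.4, 285.2, 133.3] top px [(263, 267, 89), (261, 267, 92), (261, 262, 95), (260, 261, 98), (260, 261, 101), (260, 276, 104), (244, 278, 107), (241, 280, 110)]
0.24 [237.8, 182.8, 263.3, 227.1] top px [(244, 249, 181), (239, 262, 184), (236, 263, 187), (235, 260, 190), (235, 257, 193), (235, 256, 196), (235, 256, 199), (235, 256, 202)]
top [[305.3, 148.8], [306.0, 147.7]]
0.67 [301.3, 144.9, 353.2, 172.8] top px [(306, 349, 146), (304, 349, 149), (315, 347, 152), (322, 346, 155), (324, 345, 158), (328, 343, 161), (331, 341, 164), (332, 340, 167)]
```

Call:
{"api": "drive_tool", "payload": {
  "rows": [
    [0, 0, 0, -0.002, -0.001, 0.01, 0],
    [0, 0, 0, -0.001, -0.001, 0.018, 0],
    [0, 0, 0, 0, 0, 0.02, 0],
    [0, 0, 0, 0, 0, 0.016, 0],
    [0, 0, 0, 0, 0, 0.01, 0],
    [0, 0, 0, 0, 0, 0.005, 0],
    [0, 0, 0, 0, 0, 0, 0],
    [0, 0, 0, 0, 0, 0, 0]
  ]
}}

```text
time: 21.15
tool_pos: [0.5718, -0.2623, 0.1737]
tcp_rot: [2.402, 2.024, 0.0]
wrist_force: [0.4, -0.6, -3.3]
width: 0.17
grip_force: 97.8
```

```bash
python3 - <<'E'
from h import *
plan([]);s=shot('side');keep(s,'s12.pkl')
st=status.read_state();T=R.from_rotvec(st['tcp_rot']).as_matrix();tip=st['tool_pos']+T@np.array([.15,0,-.0125]);print('tip',tip,st['wrist_force'])
print('pred tip',proj(s,[tip,tip+[0,0,.014]]).round(1).tolist(),'rim',proj(s,circ((.596,-.114),.0315,.156,9)).round(1).tolist())
g=cv2.cvtColor(s['color'],cv2.COLOR_RGB2GRAY)
for r in range(124,156): print(r,g[r,228:276:2].tolist())
E
```

```text
now [ 0.5718 -0.2623  0.1737] az 80.24 tilt 0.03 t 21.15 q [-0.47  0.19  1.73 -0.    1.22 -0.3 ]
tip [ 0.59768678 -0.11474366  0.18687528] [ 0.05423538 -0.6927362  -3.51617263]
pred tip [[243.4, 135.1], [243.3, 131.1]] rim [[235.7, 142.7], [234.7, 145.0], [239.1, 146.9], [246.4, 147.1], [252.1, 145.5], [252.8, 143.2], [248.4, 141.4], [241.3, 141.2], [235.7, 142.7]]
124 [187, 164, 47, 8, 22, 148, 234, 237, 236, 235, 236, 237, 237, 236, 237, 236, 234, 219, 234, 231, 169, 89, 186, 236]
125 [167, 143, 37, 8, 29, 141, 233, 237, 236, 236, 236, 238, 236, 237, 237, 235, 232, 197, 223, 198, 139, 91, 168, 227]
126 [116, 103, 27, 15, 25, 138, 232, 238, 236, 237, 237, 237, 237, 236, 238, 236, 232, 182, 192, 165, 161, 144, 179, 210]
127 [60, 52, 18, 10, 25, 136, 233, 238, 238, 236, 237, 236, 237, 235, 237, 236, 227, 184, 156, 177, 203, 197, 205, 204]
128 [34, 26, 18, 18, 25, 122, 216, 228, 231, 235, 235, 232, 237, 235, 235, 236, 211, 176, 159, 204, 219, 218, 215, 208]
129 [67, 62, 59, 38, 49, 92, 165, 188, 204, 225, 228, 220, 228, 229, 234, 231, 197, 171, 175, 219, 220, 219, 213, 204]
130 [115, 1
[... 2424 characters left out ...]
11, 223, 225, 225, 216, 198, 165, 168, 240, 211, 121, 112, 134, 199, 213, 212, 212, 206, 198]
151 [10, 5, 7, 54, 158, 206, 221, 223, 220, 210, 188, 158, 192, 247, 228, 130, 115, 137, 201, 212, 213, 210, 204, 193]
152 [5, 17, 11, 36, 140, 196, 212, 216, 214, 201, 181, 153, 224, 251, 236, 166, 139, 145, 196, 210, 211, 209, 202, 190]
153 [27, 23, 32, 42, 123, 190, 207, 211, 208, 191, 171, 159, 242, 252, 239, 192, 177, 168, 188, 194, 201, 199, 187, 174]
154 [84, 70, 89, 104, 136, 178, 203, 207, 202, 181, 164, 172, 251, 253, 242, 204, 197, 195, 177, 171, 175, 168, 153, 145]
155 [138, 110, 146, 166, 168, 176, 197, 204, 201, 182, 157, 178, 253, 253, 240, 206, 214, 214, 200, 197, 202, 160, 140, 137]
```

Call:
{"api": "drive_tool", "payload": {
  "rows": [
    [0, 0, 0, 0, -0.001, 0.003, 0],
    [0, 0, 0, 0, 0, 0.004, 0],
    [0, 0, 0, 0, 0, 0.003, 0],
    [0, 0, 0, 0, 0, 0, 0],
    [0, 0, 0, 0, 0, 0, 0],
    [0, 0, 0, 0, 0, 0, 0]
  ]
}}

```text
time: 21.7
tool_pos: [0.5706, -0.2621, 0.1633]
tcp_rot: [2.402, 2.024, -0.0]
wrist_force: [0.2, -0.3, -4.2]
width: 0.172
grip_force: 97.8
```

```bash
python3 - <<'E'
from h import *
plan([]);t=shot('top');s=shot('side')
st=status.read_state();T=R.from_rotvec(st['tcp_rot']).as_matrix();tip=st['tool_pos']+T@np.array([.15,0,-.0125]);print('tip',tip,st['wrist_force'],st['grip_force'])
for k in ('dripper','kettle','mug','creamer','tea_box_far','tumbler_11'):
    for n,v in (('s',s),('t',t)):
        for m in masks_of(v,k)[:2]: print(n,k,round(m['score'],2),m['bbox'])
E
```

```text
now [ 0.5706 -0.2621  0.1633] az 80.23 tilt 0.0 t 21.7 q [-0.47  0.2   1.74 -0.    1.2  -0.3 ]
tip [ 0.59614891 -0.11427703  0.17595076] [ 0.62234964 -0.02294642 -2.81352056] 97.78748989105225
s dripper 0.96 [287.6, 165.4, 305.1, 190.3]
s dripper 0.7 [232.9, 147.0, 257.9, 166.1]
t dripper 0.79 [306.5, 199.0, 324.4, 219.7]
t dripper 0.71 [287.8, 151.0, 309.9, 173.7]
s kettle 0.71 [241.9, 110.9, 288.4, 157.8]
t kettle 0.79 [301.4, 152.5, 343.0, 176.4]
t kettle 0.22 [215.2, 145.9, 233.0, 162.1]
s mug 0.58 [234.1, 166.1, 262.7, 182.1]
t creamer 0.53 [271.6, 199.7, 292.8, 216.9]
s tea_box_far 0.6 [237.2, 182.1, 260.5, 231.6]
t tea_box_far 0.83 [228.3, 187.1, 242.0, 211.9]
s tumbler_11 0.83 [198.1, 180.5, 222.1, 229.5]
s tumbler_11 0.59 [230.8, 142.0, 258.1, 164.8]
t tumbler_11 0.71 [212.4, 143.9, 232.1, 161.8]
t tumbler_11 0.55 [211.3, 165.0, 229.9, 185.8]
```

```bash
python3 -c "
from workcell import workorder;print(workorder.finish_job())"
```

```text
the job is handed in; nothing more can be done
None
```

The job is handed in at about 22 s of the 54 s allowed, with no verdict returned: the dripper stands home in the stand, released, and the kettle is held level with its spout tip over the dripper's mouth, about 20 mm above the rim by measurement; bystanders checked in the last views were where they had been.

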